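# Scoop furniture feet into a carrier tub and put its lid on

## Robot

A 6-joint arm with a two-finger parallel gripper is mounted at the origin on the work surface. World frame = base frame: x ahead of the robot, y to its left, z up, the work surface at z = 0. Lengths are in m, angles in degrees, forces in N, time in s.
With the tool pointing down it reaches from about 0.15 to 0.775 m from the base axis. Payload 6.1 kg.
Tool frame: the origin (TCP) lies at the very end of the fingers, on their centre line; the grasp point (between the pads) lies 19 mm behind it; z points along the fingers, y is the line along which they close (so a half turn about z gives the same grasp; the last joint's range is limited). The gripper opens to 85 mm and grips with 20 to 120 N. Pads are 22 mm wide; open, the fingers measure 114 mm over their backs; the gripper's body (76 mm by 85 mm) begins 54 mm behind the grasp point. The pads swing forward as they close: fully open they stand 13 mm farther back than shut.
Start: joints at [68.927, 7.208, -2.269, 80.523, 0, 90], TCP at [0.189, 0.49, 0.231] pointing down, gripper open.
Joint ranges: [-155.77, 155.77], [-54.66, 111.73], [-72.52, 77.12], [-102.08, 115.82], [-83.92, 84.16], [-180, 180]. Speed limits (degrees/s): [136.94, 136.94, 172.46, 180, 180, 180].

## Interface

Orientations are given as [roll, pitch, yaw] about the fixed x, y, z axes, in that order (R = Rz(yaw) Ry(pitch) Rx(roll)).
In Python, from plant import robot gives the robot as it stands.
- The arm moves only by the shell command python3 -m pendant 'ROWS' [OPENING] [FORCE]. ROWS is JSON, a list of rows, each an object of numbers: "dx", "dy", "dz": the shift along the tool's x, y, z scaled (see below); "ax", "ay", "az": the turn, a rotation vector about the tool's x, y, z scaled (see below). In form: [{"dx": .., "dy": .., "dz": .., "ax": .., "ay": .., "az": ..}, ...]. A call has 1 to 5 rows; each row is the pose to reach, as a shift and turn from the pose commanded when the call began, along the tool's axes at that moment, turning the shorter way round; what a row does not reach only later rows make up. The controller multiplies each number of a shift by 0.2 m and each number of a turn by 2 pi rad. A row lasts 1/10 s, in which the tool goes at most 50 mm and 8.59 degrees, less where a joint would pass 70% of its speed; a pose out of reach is approached as far as the arm can. A call with a number of a shift or a turn outside -1 to 1 is refused whole. A call with a gripper value outside its range is refused whole. OPENING is the opening, from 0 (shut) to 1 (fully open), set as the call begins (- or left out, the last holds). The fingers move at their own pace and stop on an object; FORCE is the grip in N (left out, the last holds). Time passes only in rows, so rows that repeat a pose let the fingers close. It gives the time, the measured TCP pose, the force, the opening and the grip force at its end, in the units of the state.
- robot.observe(): the state, without advancing time (a new reading comes with each control period).
- robot.read_camera(name): name is "side" or "top" or "wrist"; returns the picture (400x640x3 uint8, blue, green, red); there is no depth.
- robot.camera_info(name): a dict with "camera_matrix" (3x3 intrinsics, pixels), "rvec" (rotation vector, rad) and "tvec" (3), from world to camera coordinates, as OpenCV has them. Camera axes: x right, y down, z forward; pixel columns grow to the right and rows downward; lengths in m; the calibration is good to about 2 mm. A picture is of the moment at which its call begins: read the wrist's pose just before it. camera_info takes no time and is no camera call; for the wrist camera it gives the pose at the moment of the call.
- robot.hand_in(): hands the job in; it is judged then, once.
The state is a dict: "clock": time; "q": joint angles; "joint_vel": joint speeds; "effort": joint torques, N m; "position": TCP position; "eef_rot": TCP orientation; "contact_force": force on the tool from outside, world axes, zero at the start; "wrist_torque": the same for the moment, N m; "grip_width": finger opening in m; "grip_force": force on a finger pad.
Only numpy, scipy, OpenCV 4.12 (cv2) and the standard library are available. Lean on these libraries where they do the work, as an engineer would, in place of code of your own. Each camera call takes 0.05 s, during which the arm holds its last target. There are 200 camera calls.

## Task

Using the scoop, not the gripper's fingers, scoop wooden feet out of the picking bin and tip at least three of them into the round steel tub. Then lay the scoop back flat on its rubber mat, and after that slide the lid down over the tub's upright rod until it sits flat on the rim. Leave no foot lying anywhere but in the tub or the bin, and do not disturb the tape roll or the carton.

Things in the scene. Friction and masses are not known exactly. Their poses are not given: they have to be found in the camera images.
- scoop: hand scoop, 160 g. Flat aluminium bowl 90 mm long (x), 88 mm wide (y), floor 2 mm, front (+x) open; side walls 3 mm thick, 45 mm high, 20 mm from x = -2 to 15 mm, 9 mm on to 39 mm; back wall 48 mm high. Black handle 22 mm wide (y), 24 mm thick, rises backwards (-x) from the back wall at 20 degrees to x = -150 mm. Origin: centre of the bowl's underside, z up. Starts flat on the mat
- scoop_grip (a point): point inside the scoop's handle to grip across y, at (-82, 0, 50) mm in the scoop's frame; the handle is 22 mm wide there
- scoop_lip (a point): middle of the lower front edge of the scoop, at (45, 0, 0) mm in the scoop's frame
- mat: black rubber mat on which the scoop lies, 220 mm (x) by 120 mm (y), 4 mm thick, fixed. Origin at the centre of its underside; the scoop starts centred about 50 mm towards its +x end
- bin: blue plastic picking bin, fixed, outside 220 (x) by 114 mm (y), inside 210 by 104 mm, walls and floor 5 mm. Back wall (+x) 80 mm high; sides 80 mm, but 45 mm from x = -110 to -30 mm; front wall (-x, towards the robot) only 20 mm. Origin: centre of its underside; inner floor at z = 5 mm. The feet stand in its rear; the floor is free in front of x = -55 mm
- tub: round open steel tub, fixed, 160 mm outer diameter, 152 mm inside, 70 mm high, floor 5 mm, with an upright rod of 18 mm diameter at its centre whose tapered tip is 128 mm above the bench. Origin at the centre of its underside
- tub_mid (a point): middle of the tub's inside, on its axis, 35 mm above its underside; a foot counts as in the tub when its centre is within 70 mm of this point
- lid: steel lid of the tub, 300 g, loose on the bench: disc of 168 mm diameter, 6 mm thick, with an upright sleeve of 36 mm outer diameter at its centre, top at 46 mm, to grip it by; a hole of 24 mm diameter runs through disc and sleeve. Origin: centre of the disc's underside. Fully on, its origin is 70 mm above the tub's
- foot0: smooth varnished wooden furniture foot, one of seven alike: a squat bun 36 mm across and 28 mm high, rounded off towards both ends (flat ends 16 mm across), 20 g; starts standing in the bin. Origin at its centre, z along its turning axis
- foot1: smooth varnished wooden furniture foot, one of seven alike: a squat bun 36 mm across and 28 mm high, rounded off towards both ends (flat ends 16 mm across), 20 g; starts standing in the bin. Origin at its centre, z along its turning axis
- foot2: smooth varnished wooden furniture foot, one of seven alike: a squat bun 36 mm across and 28 mm high, rounded off towards both ends (flat ends 16 mm across), 20 g; starts standing in the bin. Origin at its centre, z along its turning axis
- foot3: smooth varnished wooden furniture foot, one of seven alike: a squat bun 36 mm across and 28 mm high, rounded off towards both ends (flat ends 16 mm across), 20 g; starts standing in the bin. Origin at its centre, z along its turning axis
- foot4: smooth varnished wooden furniture foot, one of seven alike: a squat bun 36 mm across and 28 mm high, rounded off towards both ends (flat ends 16 mm across), 20 g; starts standing in the bin. Origin at its centre, z along its turning axis
- foot5: smooth varnished wooden furniture foot, one of seven alike: a squat bun 36 mm across and 28 mm high, rounded off towards both ends (flat ends 16 mm across), 20 g; starts standing in the bin. Origin at its centre, z along its turning axis
- foot6: smooth varnished wooden furniture foot, one of seven alike: a squat bun 36 mm across and 28 mm high, rounded off towards both ends (flat ends 16 mm across), 20 g; starts standing in the bin. Origin at its centre, z along its turning axis
- tape: bystander: roll of packing tape lying flat, 100 mm across, 48 mm high, origin under its centre
- carton: bystander: closed cardboard carton 80 by 110 by 60 mm high, origin under its centre
Mind the look-alikes: they are no part of the job. What is shaped like the foot6 but turquoise is not meant.

How it is judged:
By the outcome, as a careful person would: the job done as asked, in the order asked, and still so for the second after the job is handed in, with the robot touching nothing.
It also fails if it takes over 72 s, if anything falls off the work surface, if the arm or the gripper's body presses on something with over 40 N, if the wrist force passes 120 N, or if a joint passes its speed limit or range.

## Working session

There is one attempt and no reset: what is moved stays moved. The work goes in short steps, Python scripts to look and compute and a shell command to move; the robot and the scene stay as the last step left them, time stands still between calls to the robot, and variables do not carry over. Pictures are saved under pics/ and viewed, at most 10 in all, crops included, and the job is handed in when it is done.

```bash
ls; mkdir -p pics; python3 - <<'E'
from plant import robot
import cv2,numpy as np
for n in("side","top"):
    im=robot.read_camera(n);cv2.imwrite(f"pics/{n}0.png",im)
    c=robot.camera_info(n);R=cv2.Rodrigues(np.array(c["rvec"],float))[0];print(n,np.array(c["camera_matrix"]).round(1).tolist(),(-R.T@np.array(c["tvec"]).ravel()).round(3),R.round(3).tolist())
print(robot.observe())
E
```

```text
pics
side [[478.1, 0.0, 320.6], [0.0, 478.1, 200.9], [0.0, 0.0, 1.0]] [ 0.219 -0.495  0.878] [[0.783, -0.622, -0.001], [-0.487, -0.612, -0.623], [0.387, 0.488, -0.782]]
top [[500.6, 0.0, 320.0], [0.0, 500.6, 202.3], [0.0, 0.0, 1.0]] [4.000e-01 1.000e-03 1.093e+00] [[0.048, -0.999, -0.003], [-0.975, -0.046, -0.218], [0.218, 0.014, -0.976]]
{'clock': 0.1, 'q': array([ 6.89288915e+01,  7.23852134e+00, -2.32011446e+00,  8.05252437e+01,
        1.44803765e-04,  8.99989412e+01]), 'joint_vel': array([ 0.11267438, -0.08606095,  0.09253939, -0.09680707, -0.00209939,
       -0.05220366]), 'effort': array([ 1.92284242e-03, -4.36905670e+01,  3.53604555e+01,  1.37715795e-02,
        3.17345020e-04,  9.96712430e-06]), 'position': array([0.1886157 , 0.48954593, 0.23060391]), 'eef_rot': array([-1.79916121e+02, -1.46353688e-04,  1.58929950e+02]), 'contact_force': array([-0.3083393 , -0.01956289, -0.39453315]), 'wrist_torque': array([-0.03479194, -0.02653187,  0.02204254]), 'grip_force': 0.0, 'grip_width': 0.08506686302821935}
```

View pics/top0.png

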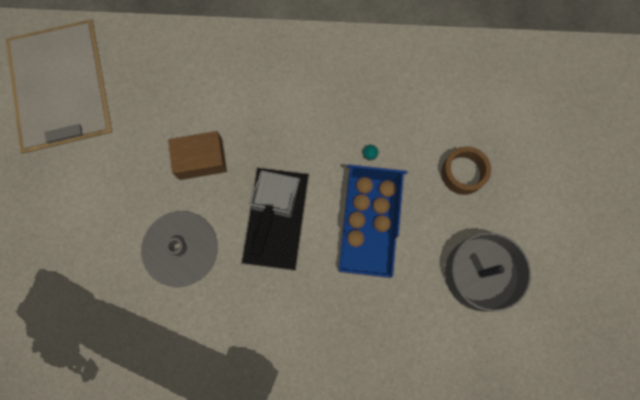

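View pics/side0.png

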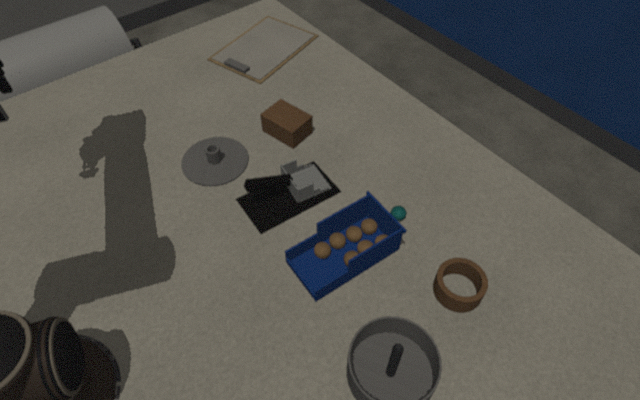

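Top view: the lid is at (179,248), the mat and scoop at (275,218), the bin with seven tan feet at (372,220), the tub at (488,271), the tape at (467,170) and the carton at (196,155). The turquoise look-alike at (371,152) is outside, behind the bin. The seven brown buns inside the bin are the feet.

```bash
cat > h.py <<'E'
from plant import robot
import cv2,numpy as np
from scipy.spatial.transform import Rotation as Ro
def cam(n):
    c=robot.camera_info(n);K=np.array(c["camera_matrix"],float);r=np.array(c["rvec"],float);t=np.array(c["tvec"],float).ravel()
    return K,cv2.Rodrigues(r)[0],t
def cast(c,px,z):
    K,R,t=c;px=np.atleast_2d(px).astype(float);o=-R.T@t
    d=np.c_[px,np.ones(len(px))]@np.linalg.inv(K).T@R
    return o+d*((z-o[2])/d[:,2])[:,None]
def proj(c,P):
    K,R,t=c;return cv2.projectPoints(np.atleast_2d(P).astype(float),cv2.Rodrigues(R)[0],t,K,None)[0][:,0]
def big(m,a=30):
    return sorted([c for c in cv2.findContours(m.astype(np.uint8),cv2.RETR_EXTERNAL,cv2.CHAIN_APPROX_NONE)[0] if cv2.contourArea(c)>a],key=cv2.contourArea)[::-1]
E
python3 - <<'E'
from h import *
np.set_printoptions(precision=4,suppress=True)
for n in("top","side"):
    im=cv2.imread(f"pics/{n}0.png");c=cam(n);hsv=cv2.cvtColor(im,cv2.COLOR_BGR2HSV);H,S,V=cv2.split(hsv)
    print(n)
    for nm,px in (("mat",(262,250)),("lid",(160,260)),("bench",(330,100)),("tubfloor",(470,285)),("bowl",(275,188)),("foot",(361,202)),("bin",(365,260)),("tape",(450,170))):
        if n=="top":print(nm,hsv[px[1],px[0]])
    blue=(H>100)&(H<125)&(S>150)
    b=[k for k in big(blue) if (k[:,0,1].mean()>130)][0]
    ap=cv2.approxPolyDP(cv2.convexHull(b),3,True)[:,0];print("bin poly",ap.tolist(),cast(c,ap,.08)[:,:2].tolist())
    x,y,w,h=cv2.boundingRect(b)
    f=np.zeros_like(blue);f[y:y+h,x:x+w]=((H<25)&(S>70)&(V>80))[y:y+h,x:x+w]
    for k in big(f,15):
        m,_=cv2.minEnclosingCircle(k);print("foot",np.round(m,1),cv2.contourArea(k),cast(c,m,.019)[0,:2])
    blk=(V<45)
    for k in big(blk,200)[:5]:
        r=cv2.minAreaRect(k);q=cv2.boxPoints(r);print("blk",r[0],cast(c,q,.004)[:,:2].round(4).tolist())
E
python3 - <<'E'
import cv2
a=cv2.imread('pics/top0.png')[140:320,220:540];a=cv2.convertScaleAbs(cv2.resize(a,None,fx=2.5,fy=2.5,interpolation=cv2.INTER_CUBIC),alpha=1.6)
cv2.imwrite('pics/crop0.png',a)
E
```

```text
top
mat [ 0 14 18]
lid [19 21 95]
bench [ 22  45 131]
tubfloor [20 24 95]
bowl [ 23  19 118]
foot [ 18 133 115]
bin [108 197 109]
tape [ 15 104 105]
bin poly [[349, 166], [404, 172], [390, 275], [340, 270]] [[0.7079985804158255, -0.04252017325543166], [0.7002896314200191, -0.158388340424336], [0.48404503937026677, -0.13274119103494458], [0.4892491943019418, -0.032099200280359536]]
foot [355.3 237.9] 155.0 [ 0.5651 -0.0644]
foot [380.9 205.2] 154.5 [ 0.6402 -0.1182]
foot [381.9 223.2] 154.0 [ 0.6003 -0.1212]
foot [364. 185.] 151.0 [ 0.6843 -0.0799]
foot [356.3 219.7] 151.0 [ 0.6054 -0.0654]
foot [361. 202.] 149.0 [ 0.6454 -0.0744]
foot [387.  188.3] 143.5 [ 0.6791 -0.1309]
blk (274.84246826171875, 218.12918090820312) [[0.5032, 0.1778], [0.7185, 0.1653], [0.7071, 0.0477], [0.493, 0.065]]
blk (517.3612060546875, 283.36492919921875) [[0.4362, -0.3819], [0.5445, -0.4197], [0.5358, -0.4514], [0.4278, -0.413]]
side
bin poly [[368, 193], [404, 229], [398, 246], [315, 299], [287, 261], [286, 252], [320, 222]] [[0.7080307383351818, -0.043882561652828], [0.7017523177360903, -0.1603598279116814]
[... 351 characters left out ...]
ot [368.5 224.5] 111.5 [ 0.6858 -0.0772]
foot [364.5 246. ] 80.5 [ 0.6412 -0.114 ]
foot [350.8 257.2] 49.5 [ 0.5999 -0.117 ]
foot [380.  238.5] 20.0 [ 0.6803 -0.1204]
blk (60.0, 357.5) [[-0.0665, 0.0524], [-0.0203, 0.2157], [0.1641, 0.0691], [0.0988, -0.0789]]
blk (503.984619140625, 78.9371109008789) [[1.3141, 0.6624], [1.4074, 0.7192], [1.3881, -0.3512], [1.3231, -0.3634]]
blk (285.0729675292969, 189.86654663085938) [[0.5082, 0.2147], [0.756, 0.2068], [0.7041, 0.0442], [0.4784, 0.0628]]
blk (12.0, 348.0) [[-0.0197, 0.2179], [0.0172, 0.1885], [-0.0235, 0.058], [-0.0573, 0.0848]]
blk (162.89273071289062, 9.211267471313477) [[0.6064, 1.0906], [0.9372, 1.098], [0.9025, 1.001], [0.5849, 1.0009]]
```

View pics/crop0.png

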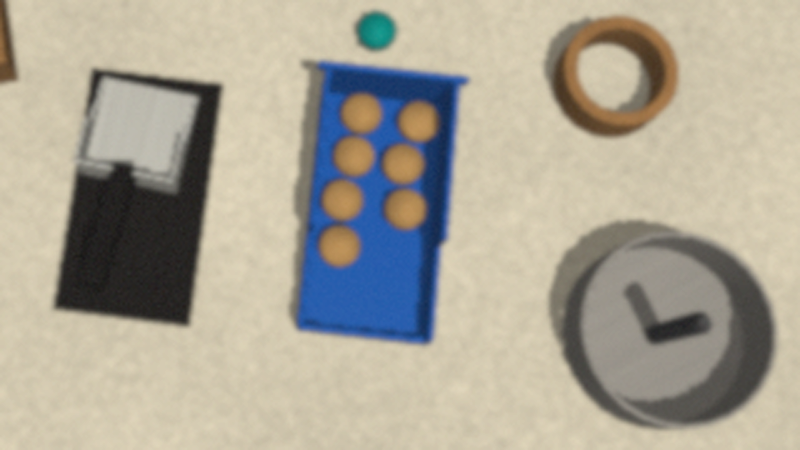

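The crop confirms it: seven tan feet in the bin in two columns, and the turquoise ball outside behind it. Next I refine the lid, tub, bin and scoop positions.

```bash
python3 - <<'E'
from h import *
from scipy.optimize import least_squares
np.set_printoptions(precision=4,suppress=True)
def circ(P,r):
    f=least_squares(lambda v:np.hypot(P[:,0]-v[0],P[:,1]-v[1])-v[2],[*P[:,:2].mean(0),r],loss="soft_l1",f_scale=.001);return f.x,np.median(abs(f.fun))
for n in("top","side"):
    im=cv2.imread(f"pics/{n}0.png");c=cam(n);H,S,V=cv2.split(cv2.cvtColor(im,cv2.COLOR_BGR2HSV))
    g=(S<36)&(V>25)
    box=dict(top=dict(lid=(130,200,230,295),tub=(435,225,540,318)),side=dict(lid=(175,130,255,190),tub=(340,310,450,400)))[n]
    x0,y0,x1,y1=box["lid"];m=np.zeros_like(g);m[y0:y1,x0:x1]=g[y0:y1,x0:x1]
    k=big(m)[0][:,0];print(n,"lid",circ(cast(c,k,.006),.084), cast(c,cv2.fitEllipse(k)[0],.006))
    # tub silhouette: anything not bench-like
    x0,y0,x1,y1=box["tub"];m=np.zeros_like(g);m[y0:y1,x0:x1]=(S<34)[y0:y1,x0:x1]
    k=big(cv2.morphologyEx(m.astype(np.uint8),cv2.MORPH_OPEN,np.ones((3,3))))[0][:,0]
    print("tub",circ(cast(c,k,.07),.08),cv2.boundingRect(k))
    m=np.zeros_like(g);m[y0:y1,x0:x1]=(V<48)[y0:y1,x0:x1]
    for k in big(m,20):print("dark",cv2.minAreaRect(k))
    # bowl
    x0,y0,x1,y1=dict(top=(245,165,312,220),side=(275,155,340,205))[n];m=np.zeros_like(g);m[y0:y1,x0:x1]=((V>95)&(S<34))[y0:y1,x0:x1]
    for k in big(m,40):print("bowl",cv2.approxPolyDP(cv2.convexHull(k),2,True)[:,0].tolist())
c=cam("top")
print("rod", cast(c,(503,269),.128),cast(c,(480,274),.005))
print("binfront",cast(c,[(390,275),(340,270)],.02))
o=[]
for s in("top","side"):
    a=cv2.imread(f"pics/{s}0.png");a=a[160:280,235:320] if s=="top" else a[150:240,230:350]
    o.append(cv2.resize(cv2.convertScaleAbs(a,alpha=1.7),(400,500)if s=="top" else (400,300),interpolation=cv2.INTER_CUBIC))
a=cv2.imread("pics/side0.png")[305:400,335:455];o[1]=np.vstack([o[1],cv2.resize(cv2.convertScaleAbs(a,alpha=1.7),(400,200))])
cv2.imwrite("pics/crop1.png",np.hstack(o))
E
```

```text
top lid (array([0.5267, 0.3185, 0.0823]), np.float64(0.00049073437399072)) [[0.5253 0.3184 0.006 ]]
tub (array([ 0.5014, -0.332 ,  0.0823]), np.float64(0.002445746582616669)) (445, 232, 86, 79)
dark ((515.2846069335938, 281.1036376953125), (21.728561401367188, 58.35569381713867), 13.298571586608887)
dark ((489.4999694824219, 271.0), (7.473204612731934, 22.90851593017578), 77.90524291992188)
dark ((451.48773193359375, 271.7179260253906), (47.0859489440918, 11.076492309570312), 87.51044464111328)
bowl [[262, 172], [297, 179], [289, 207], [280, 208], [255, 202]]
side lid (array([0.5264, 0.3245, 0.1114]), np.float64(0.009371034196961864)) [[0.5226 0.3221 0.006 ]]
tub (array([ 0.5019, -0.3398,  0.08  ]), np.float64(0.0015865759463400964)) (347, 316, 95, 84)
dark ((393.8499755859375, 359.95001220703125), (10.435516357421875, 33.520145416259766), 18.434946060180664)
dark ((434.728515625, 369.8349609375), (33.83323287963867, 7.978142261505127), 85.76361083984375)
dark ((355.8393859863281, 343.9502258300781), (5.945643901824951, 31.34543228149414), 25.34617805480957)
bowl [[328, 186], [321, 189], [297, 188], [292, 174], [313, 166]]
bowl [[305, 158], [302, 164], [277, 174], [275, 162], [281, 157], [299, 155]]
rod [[ 0.5018 -0.3424  0.128 ]] [[ 0.5016 -0.3363  0.005 ]]
binfront [[ 0.489  -0.1407  0.02  ]
 [ 0.4945 -0.034   0.02  ]]
```

View pics/crop1.png

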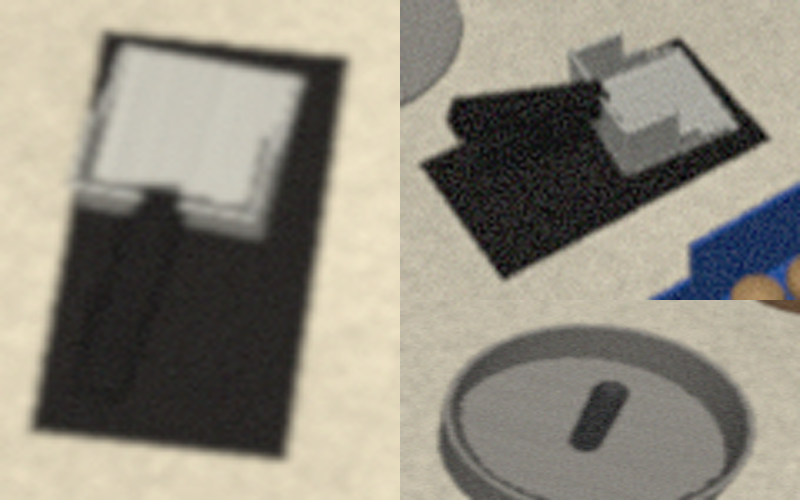

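The crops show the scoop on the mat at a slightly larger yaw than the mat, the bowl's front edge from (261,171) to (299,178.5) in the top image, and the rod standing clear in the tub.

```bash
python3 - <<'E'
from h import *
np.set_printoptions(precision=4,suppress=True)
c=cam("top");s=cam("side")
f=cast(c,[(260.9,170.8),(299.4,178.5)],.006);b=cast(c,[(250.9,204.4),(291,211.5)],.052)
print(f,b,np.linalg.norm(f[0]-f[1]),np.linalg.norm(b[0]-b[1]))
# side: front corners: crop(680,45)?? floor front left (667,45), front right (738,128)
p=[(230+(x-400)*.3,150+y*.3) for x,y in((672,48),(738,126))];print(cast(s,p,.006))
for v in f,b: 
    d=v[0]-v[1];print("yaw",np.degrees(np.arctan2(-d[0],d[1])))
for k in ("side","top"): print(k)
# rod tip triangulation
tp=(330+0,0)
P=[(503,269),(335+(612-400)*.3,305+(388-300)*.475)];print(P)
M=[cam(n)[0]@np.c_[cam(n)[1],cam(n)[2]] for n in("top","side")]
X=cv2.triangulatePoints(M[0],M[1],np.array(P[0],float),np.array(P[1],float));print((X[:3]/X[3]).ravel())
lt=[(177,245.5)];print("sleeve top",cast(c,lt,.046),cast(s,(213.5,150),.046))
E
```

```text
[[0.7099 0.1526 0.006 ]
 [0.696  0.0647 0.006 ]] [[0.6216 0.162  0.052 ]
 [0.6102 0.0757 0.052 ]] 0.08895742692095675 0.08701300922831222
[[0.7054 0.1536 0.006 ]
 [0.6958 0.0642 0.006 ]]
yaw -8.987470050503502
yaw -7.512712613492255
side
top
[(503, 269), (398.6, 346.8)]
[ 0.5014 -0.3416  0.1298]
sleeve top [[0.5272 0.3114 0.046 ]] [[0.5255 0.3101 0.046 ]]
```

```bash
cat >> h.py <<'E'
def toolR(psi,t): # scoop/grip heading psi, tilt t (nose-down +)
    return Ro.from_euler("z",psi,degrees=True)*Ro.from_euler("y",t,degrees=True)*Ro.from_euler("zyx",[180,0,180],degrees=True)
def cur():
    s=robot.observe();return np.array(s["position"]),Ro.from_euler("xyz",s["eef_rot"],degrees=True),s
def rel(p,R,p0=None,R0=None,msg=""):
    if p0 is None:p0,R0,_=cur()
    d=R0.inv().apply(np.array(p)-p0);a=(R0.inv()*R).as_rotvec()
    n=max(np.linalg.norm(d)/.05,np.degrees(np.linalg.norm(a))/8.59)
    print(msg,"d",(d/.2).round(4).tolist(),"a",(a/2/np.pi).round(4).tolist(),"rows>=%.1f"%n);return p,R
T0=-15;G=np.array([-.082,0,.050])
def scoop(o,psi,p,T=None):
    """TCP pose for scoop origin o, heading psi, pitch p (nose-down +)"""
    Rs=Ro.from_euler("zy",[psi,p],degrees=True);R=toolR(psi,p+(T0 if T is None else T))
    return np.array(o)+Rs.apply(G)+.019*R.apply([0,0,1]),R
E
python3 - <<'E'
from h import *
p,R=scoop((.659,.114,.004),-8,0);print(p)
a=rel(p+[0,0,.14],R)
E
```

```text
[0.58266772 0.1247278  0.03564741]
 d [-2.4943, -0.9934, 0.2762] a [-0.005, -0.0415, -0.0361] rows>=10.8
```

```bash
R='[{"dx":-0.85,"dy":-0.33,"dz":0},{"dx":-0.85,"dy":-0.33,"dz":0},{"dx":-0.85,"dy":-0.33,"dz":0},{"dx":-0.85,"dy":-0.33,"dz":0}]'; 
python3 -m pendant '[{"dx":-0.85,"dy":-0.33},{"dx":-0.85,"dy":-0.33},{"dx":-0.85,"dy":-0.33},{"dx":-0.85,"dy":-0.33}]' 1
python3 -m pendant '[{"dx":-0.85,"dy":-0.33},{"dx":-0.85,"dy":-0.33},{"dx":-0.85,"dy":-0.33},{"dx":-0.85,"dy":-0.33}]'
python3 - <<'E'
from h import *
p,R=scoop((.659,.114,.004),-8,0)
rel(p+[0,0,.14],R);print(cur()[2]["q"].round(1),cur()[0])
E
```

```text
d [-2.4943, -0.9934, 0.2762] a [-0.005, -0.0415, -0.0361] rows>=10.8
[68.9  7.2 -2.3 80.5  0.  90. ] [0.1886157  0.48954593 0.23060391]invalid input at $[0]: expected keys dx, dy, dz, ax, ay, az
invalid input at $[0]: expected keys dx, dy, dz, ax, ay, az
```

```bash
python3 -m pendant '[{"dx":-0.85,"dy":-0.33,"dz":0,"ax":0,"ay":0,"az":0},{"dx":-0.85,"dy":-0.33,"dz":0,"ax":0,"ay":0,"az":0},{"dx":-0.85,"dy":-0.33,"dz":0,"ax":0,"ay":0,"az":0},{"dx":-0.85,"dy":-0.33,"dz":0,"ax":0,"ay":0,"az":0}]' 1
python3 -m pendant '[{"dx":-0.85,"dy":-0.33,"dz":0,"ax":0,"ay":0,"az":0},{"dx":-0.85,"dy":-0.33,"dz":0,"ax":0,"ay":0,"az":0},{"dx":-0.85,"dy":-0.33,"dz":0,"ax":0,"ay":0,"az":0},{"dx":-0.85,"dy":-0.33,"dz":0,"ax":0,"ay":0,"az":0}]'
python3 - <<'E'
from h import *
p,R=scoop((.659,.114,.004),-8,0)
rel(p+[0,0,.14],R);print(cur()[2]["q"].round(1),cur()[0])
E
```

```text
clock: 0.5
position: [0.3251, 0.365, 0.231]
eef_rot: [-180.0, 0.0, 158.9]
contact_force: [1.3, 1.0, 0.1]
grip_width: 0.0856
grip_force: 0.0
clock: 0.9
position: [0.4603, 0.242, 0.2309]
eef_rot: [-180.0, 0.0, 158.8]
contact_force: [0.7, 1.3, -0.5]
grip_width: 0.0855
grip_force: 0.0
 d [-0.7827, -0.3255, 0.2763] a [-0.0049, -0.0415, -0.0364] rows>=3.6
[27.8  6.7 -2.9 80.4 -0.  48.9] [0.46026561 0.24204189 0.2308651 ]
```

```bash
python3 -m pendant '[{"dx":-0.78,"dy":-0.32,"dz":0.27,"ax":-0.005,"ay":-0.0415,"az":-0.036},{"dx":-0.78,"dy":-0.32,"dz":0.27,"ax":-0.005,"ay":-0.0415,"az":-0.036},{"dx":-0.78,"dy":-0.32,"dz":0.27,"ax":-0.005,"ay":-0.0415,"az":-0.036},{"dx":-0.78,"dy":-0.32,"dz":0.27,"ax":-0.005,"ay":-0.0415,"az":-0.036},{"dx":-0.78,"dy":-0.32,"dz":0.27,"ax":-0.005,"ay":-0.0415,"az":-0.036}]'
python3 - <<'E'
from h import *
p,R=scoop((.659,.114,.004),-8,0)
rel(p,R)
im=robot.read_camera("wrist");im=cv2.convertScaleAbs(im,alpha=1.7);c=cam("wrist");np.savez("w0.npz",K=c[0],R=c[1],t=c[2]);cv2.imwrite("pics/w0.png",im)
print(cur()[0],cur()[2]["q"],-c[1].T@c[2])
E
```

```text
clock: 1.4
position: [0.5814, 0.126, 0.1751]
eef_rot: [180.0, 14.9, 171.8]
contact_force: [0.2, -0.1, -0.2]
grip_width: 0.0854
grip_force: 0.0
 d [0.1719, -0.0055, 0.6756] a [-0.0002, -0.0003, -0.0007] rows>=2.8
[0.58083064 0.12725948 0.17590954] [ 15.24362271   3.8691726  -14.69991168  57.71589202  -5.81364633
  22.7244224 ] [0.46881058 0.14353839 0.29403673]
```

View pics/w0.png

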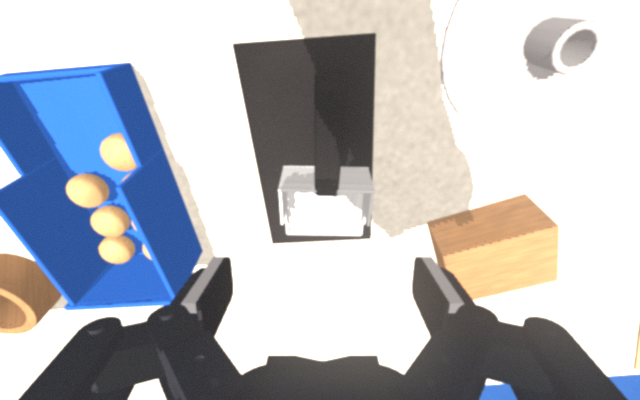

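The wrist view (forward is downwards) shows the bowl's back wall top from (281,168) to (371,170), its front edge near y=235, the handle at x 315–343, and the lid's sleeve top at (577,47).

```bash
python3 - <<'E'
from h import *
np.set_printoptions(precision=4,suppress=True)
d=np.load("w0.npz");c=(d["K"],d["R"],d["t"])
im=cv2.imread("pics/w0.png");g=cv2.cvtColor(im,cv2.COLOR_BGR2GRAY)
print("backtop",cast(c,[(281,168),(371,170)],.052));print("front",cast(c,[(285,234),(363,236)],.006))
for y in (60,90,120,150,205,225): print(y,[int(x) for x in g[y,240:390:6]])
print("lid sleeve",cast(c,(577,47),.046))
for o in((.659,.114),(.659,.117)):
    Rz=Ro.from_euler("z",-8,degrees=True)
    print(proj(c,Rz.apply([[.045,.044,.002],[.045,-.044,.002],[-.045,.044,.048],[-.045,-.044,.048],[-.15,.011,.086],[-.15,-.011,.086]])+[*o,.004]))
E
```

```text
backtop [[0.5866 0.0907 0.052 ]
 [0.5998 0.168  0.052 ]]
front [[0.6956 0.0666 0.006 ]
 [0.7119 0.1581 0.006 ]]
60 [74, 80, 76, 81, 79, 80, 83, 82, 82, 79, 77, 79, 65, 56, 58, 60, 62, 61, 56, 61, 62, 60, 61, 216, 220]
90 [255, 78, 78, 78, 77, 81, 76, 76, 78, 79, 73, 78, 77, 57, 55, 56, 55, 59, 54, 57, 55, 60, 65, 223, 232]
120 [255, 255, 80, 82, 84, 79, 86, 78, 80, 76, 78, 76, 77, 69, 56, 55, 53, 60, 61, 54, 62, 63, 85, 223, 225]
150 [255, 255, 255, 83, 84, 81, 78, 83, 82, 82, 79, 83, 79, 73, 71, 76, 72, 64, 66, 63, 67, 64, 122, 227, 226]
205 [255, 255, 255, 255, 255, 91, 91, 255, 209, 247, 255, 255, 255, 255, 255, 255, 255, 255, 255, 227, 210, 174, 210, 220, 226]
225 [255, 255, 255, 255, 255, 96, 94, 175, 255, 255, 255, 255, 255, 255, 255, 255, 255, 255, 255, 255, 255, 142, 255, 243, 218]
lid sleeve [[0.5244 0.3217 0.046 ]]
[[357.184  235.1733]
 [283.3101 235.4229]
 [367.7081 190.6844]
 [271.0409 191.0235]
 [335.1845  78.9058]
 [299.9822  79.0407]]
[[359.7002 234.8923]
 [285.7801 235.1421]
 [371.0099 190.2807]
 [274.2636 190.6201]
 [339.9571  78.1858]
 [304.7128  78.321 ]]
```

```bash
python3 - <<'E'
from h import *
np.set_printoptions(precision=4,suppress=True)
d=np.load("w0.npz");c=(d["K"],d["R"],d["t"])
print("backbase",cast(c,[(281,168),(371,170)],.006))
im=cv2.imread("pics/w0.png")
a=cv2.resize(im[30:250,230:390],None,fx=2.7,fy=2.7,interpolation=cv2.INTER_CUBIC);b=cv2.convertScaleAbs(cv2.GaussianBlur(a,(5,5),0),alpha=3.5,beta=-150)
cv2.imwrite("pics/w0c.png",b)
E
```

```text
backbase [[0.609  0.0806 0.006 ]
 [0.6247 0.1727 0.006 ]]
```

View pics/w0c.png

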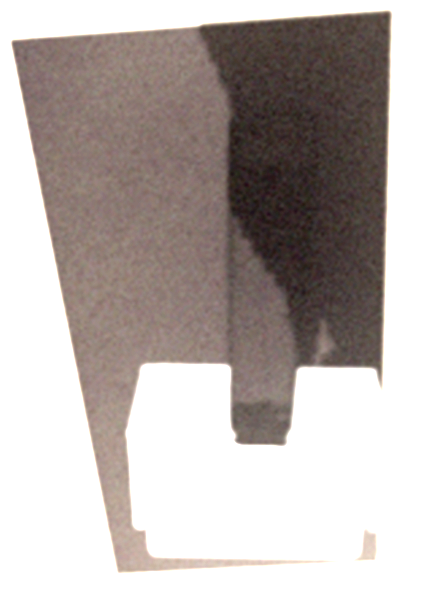

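The contrast-stretched crop shows the handle's left edge at x≈316 for rows 75–190, the handle meeting the back wall at px (326.7,192), and the bowl base corners at (282,165) and (371,166).

```bash
python3 - <<'E'
from h import *
np.set_printoptions(precision=1,suppress=True)
d=np.load("w0.npz");c=(d["K"],d["R"],d["t"])
for y,ps in((.1185,-9),(.120,-9),(.120,-10),(.1185,-8)):
    Rz=Ro.from_euler("z",ps,degrees=True);o=[.660,y,.004]
    z=lambda x:.050+(-.082-x)*np.tan(np.radians(20))+.0128
    q=proj(c,Rz.apply([[x,.011*s,z(x)] for x in(-.05,-.1,-.14) for s in(-1,1)]+[[-.045,.044,0],[-.045,-.044,0],[.045,.044,.002],[.045,-.044,.002]])+o)
    print(y,ps,q.tolist())
E
```

```text
0.1185 -9 [[313.11039628974976, 188.1034287597949], [337.7214285281449, 188.385858779529], [312.4352276570665, 143.71746589845117], [341.46850486517235, 144.0860345423585], [311.6909052233229, 94.78529354661985], [345.5983181907848, 95.26130080285516], [367.06568245018474, 167.64206366846133], [282.5130274151722, 166.6227270013702], [360.3180322363729, 235.8953770378398], [286.49093605888226, 235.14409730940986]]
0.12 -9 [[314.76911100558004, 187.8967760322983], [339.3891463913057, 188.17946199983828], [314.3920077826912, 143.4520777450163], [343.4378149701795, 143.82103701278365], [313.9762152473643, 94.44752763497554], [347.90071945155404, 94.92411946945795], [368.5071412656573, 167.45762764670357], [283.92792124753396, 166.4375011529841], [361.57464209732296, 235.755366632359], [287.7272936562454, 235.00357046093342]]
0.12 -10 [[315.74875501516993, 187.73056578593383], [340.3529277691047, 188.38237335087462], [316.7011481742924, 143.2626087861467], [345.72274949178615, 144.10614122909402], [317.75127657005885, 94.23131965947553], [351.64043996939085, 95.31252186095523], [369.1824731987961, 168.1314961661665], [284.65340566079516, 165.78909893480443], [360.8593800902331, 236.24328761836642], [287.04186831490745, 234.4903124462379]]
0.1185 -8 [[312.1361650159583, 188.28406736403008], [336.75213083688857, 188.1975413937606], [310.1341632021972, 143.94430828948933], [339.17497738653356, 143.83848858558545], [307.92734360294537, 95.06830394263267], [341.8457690215262, 94.93989565008751], [366.3728500446455, 166.97854761529288], [281.8050188282982, 167.28099149139265], [361.022969346123, 235.3976450497114], [287.1867106290719, 235.64704384627032]]
```

```bash
python3 - <<'E'
from h import *
p,R=scoop((.660,.1197,.004),-9,0)
rel(p+[0,0,.05],R);rel(p,R)
E
```

```text
d [0.1044, 0.0241, 0.4392] a [0.0007, -0.0003, 0.0022] rows>=1.8
 d [0.1686, 0.0238, 0.6809] a [0.0007, -0.0003, 0.0022] rows>=2.8
```

```bash
python3 -m pendant '[{"dx":0.104,"dy":0.024,"dz":0.44,"ax":0,"ay":0,"az":0.002},{"dx":0.104,"dy":0.024,"dz":0.44,"ax":0,"ay":0,"az":0.002},{"dx":0.168,"dy":0.024,"dz":0.68,"ax":0,"ay":0,"az":0.002},{"dx":0.168,"dy":0.024,"dz":0.68,"ax":0,"ay":0,"az":0.002},{"dx":0.168,"dy":0.024,"dz":0.68,"ax":0,"ay":0,"az":0.002}]'
python3 -m pendant '[{"dx":0,"dy":0,"dz":0,"ax":0,"ay":0,"az":0},{"dx":0,"dy":0,"dz":0,"ax":0,"ay":0,"az":0},{"dx":0,"dy":0,"dz":0,"ax":0,"ay":0,"az":0},{"dx":0,"dy":0,"dz":0,"ax":0,"ay":0,"az":0},{"dx":0,"dy":0,"dz":0,"ax":0,"ay":0,"az":0}]' 0 110
python3 - <<'E'
from h import *
p,R=scoop((.660,.1197,.004),-9,0)
rel(p,R);rel(p+[0,0,.1],R)
E
```

```text
clock: 1.95
position: [0.5839, 0.1339, 0.0375]
eef_rot: [179.8, 14.9, 171.3]
contact_force: [0.6, -0.3, 0.3]
grip_width: 0.0852
grip_force: 0.0
clock: 2.45
position: [0.5853, 0.1332, 0.0385]
eef_rot: [179.7, 15.1, 171.2]
contact_force: [-1.8, -0.0, 5.7]
grip_width: 0.0204
grip_force: 107.1
 d [0.0095, -0.0081, 0.0122] a [0.001, 0.0003, 0.0005] rows>=0.1
 d [-0.121, -0.0055, -0.4705] a [0.001, 0.0003, 0.0005] rows>=1.9
```

```bash
sed -i 's/G=np.array.*/G=np.array([-.081,0,.053])/' h.py
python3 -m pendant '[{"dx":-0.05,"dy":0.001,"dz":-0.18,"ax":0,"ay":0,"az":0},{"dx":-0.196,"dy":0.004,"dz":-0.724,"ax":0,"ay":0,"az":0},{"dx":-0.196,"dy":0.004,"dz":-0.724,"ax":0,"ay":0,"az":0},{"dx":-0.196,"dy":0.004,"dz":-0.724,"ax":0,"ay":0,"az":0},{"dx":-0.196,"dy":0.004,"dz":-0.724,"ax":0,"ay":0,"az":0}]'
python3 - <<'E'
from h import *
np.set_printoptions(precision=1,suppress=True)
p,R,s=cur();im=robot.read_camera("wrist");c=cam("wrist");cv2.imwrite("pics/w1.png",cv2.convertScaleAbs(im,alpha=1.7));np.savez("w1.npz",K=c[0],R=c[1],t=c[2])
print(p,s["eef_rot"])
# scoop pose from TCP
Rs=R*toolR(0,T0).inv();o=p-.019*R.apply([0,0,1])-Rs.apply(G)
print(Rs.as_euler("zyx",degrees=True),o.round(4))
print(proj(c,Rs.apply([[.045,.044,.002],[.045,-.044,.002],[-.045,.044,.048],[-.045,-.044,.048],[-.045,.044,0],[-.045,-.044,0]])+o).tolist())
B=np.array([.598,-.094]);u=np.array([np.cos(np.radians(-3.6)),np.sin(np.radians(-3.6))])
for l,z,pt in((-.058,.05,20),(-.058,.006,20)):
    Rr=Ro.from_euler("zy",[-3.6,pt],degrees=True);oo=np.r_[B+u*l,z]-Rr.apply([.045,0,0]);rel(*scoop(oo,-3.6,pt))
E
```

```text
clock: 2.95
position: [0.5862, 0.1336, 0.1901]
eef_rot: [179.6, 15.3, 171.2]
contact_force: [0.2, 0.1, -2.2]
grip_width: 0.0206
grip_force: 107.9
[0.6 0.1 0.2] [179.6  15.3 171.2]
[-8.7 -0.3  0.4] [0.7 0.1 0.2]
[[377.0228472730928, 344.6628650707284], [268.23127233473514, 344.54326947533247], [405.98716811693043, 325.8573433199711], [239.4109783998699, 325.68798971266654], [389.5543223773069, 261.35800201835], [255.82916813218986, 261.25987709819003]]
 d [0.6218, -1.1784, 0.1542] a [-0.0004, 0.0556, -0.0143] rows>=5.4
 d [0.6789, -1.1795, 0.3667] a [-0.0004, 0.0556, -0.0143] rows>=5.6
```

View pics/w1.png

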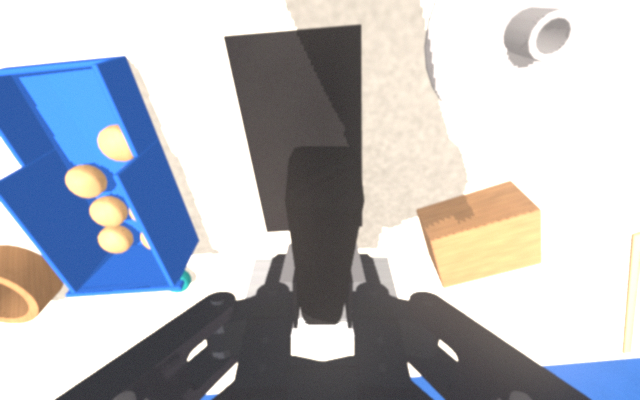

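The scoop is held; the back wall base is at row ≈262 where 261 was predicted, so it did not slip in pitch. The bin's back top edge runs from (68,292) to (165,290) and the front top from (8,72) to (100,64).

```bash
python3 - <<'E'
from h import *
np.set_printoptions(precision=4,suppress=True)
d=np.load("w1.npz");c=(d["K"],d["R"],d["t"])
im=cv2.imread("pics/w1.png");H,S,V=cv2.split(cv2.cvtColor(im,cv2.COLOR_BGR2HSV))
m=(H>100)&(H<125)&(S>150);m[:,210:]=0
b=[k for k in big(m)][0];ap=cv2.approxPolyDP(cv2.convexHull(b),3,True)[:,0];print(ap.tolist())
print(cast(c,ap,.08),cast(c,ap,.02),cast(c,ap,0.))
def B(o,ps):
    Rz=Ro.from_euler("z",ps,degrees=True)
    return Rz.apply([[.11,.057,.08],[.11,-.057,.08],[-.11,.057,.02],[-.11,-.057,.02],[-.11,.057,.0],[-.11,-.057,.0],[-.03,.057,.08]])+[*o,0]
for n,cc in(("w",c),("top",cam("top")),("side",cam("side"))): print(n,proj(cc,B((.598,-.094),-3.6)).round(1).tolist())
E
```

```text
[[123, 57], [196, 242], [180, 289], [67, 295], [0, 200], [0, 70]]
[[ 0.4858  0.0158  0.08  ]
 [ 0.6466  0.0042  0.08  ]
 [ 0.706  -0.0365  0.08  ]
 [ 0.6959 -0.1592  0.08  ]
 [ 0.5753 -0.144   0.08  ]
 [ 0.4807 -0.0701  0.08  ]] [[ 0.4893 -0.02    0.02  ]
 [ 0.693  -0.0348  0.02  ]
 [ 0.7683 -0.0863  0.02  ]
 [ 0.7554 -0.2417  0.02  ]
 [ 0.6027 -0.2225  0.02  ]
 [ 0.4828 -0.1288  0.02  ]] [[ 0.4905 -0.032   0.    ]
 [ 0.7085 -0.0478  0.    ]
 [ 0.789  -0.1029  0.    ]
 [ 0.7753 -0.2692  0.    ]
 [ 0.6118 -0.2486  0.    ]
 [ 0.4835 -0.1484  0.    ]]
w [[175.3, 293.1], [72.8, 299.9], [113.2, 62.2], [-14.5, 75.1], [125.6, 58.3], [5.2, 70.5], [116.6, 179.1]]
top [[349.8, 164.5], [403.7, 170.2], [338.1, 271.2], [391.5, 277.1], [337.9, 272.0], [390.3, 277.8], [343.1, 229.7]]
side [[369.2, 192.3], [404.0, 227.6], [284.8, 256.7], [315.5, 297.1], [285.3, 261.7], [315.6, 301.8], [315.9, 222.3]]
```

```bash
cat >> h.py <<'E'
BIN=np.array([.597,-.0935]);BY=-3.6
def lip(l,z,pt,dy=0):
    """TCP pose with scoop lip at bin-x l, height z, pitch pt"""
    u=Ro.from_euler("z",BY,degrees=True).apply([l,dy,0])[:2]
    Rr=Ro.from_euler("zy",[BY,pt],degrees=True);o=np.r_[BIN+u,z]-Rr.apply([.045,0,0]);return scoop(o,BY,pt)
def chain(ws,p=None,R=None):
    if p is None:p,R,_=cur()
    for m,w in ws: rel(*w,p,R,m);p,R=w
def scoopnow(g=None):
    p,R,s=cur();Rs=R*toolR(0,T0).inv();o=p-.019*R.apply([0,0,1])-Rs.apply(G)
    return o,Rs,Rs.as_euler("zyx",degrees=True),o+Rs.apply([.045,0,0])
def binx(P):
    return Ro.from_euler("z",-BY,degrees=True).apply(np.r_[np.array(P)[:2]-BIN,P[2]])
E
python3 - <<'E'
from h import *
chain([("hover",lip(-.06,.11,22)),("down",lip(-.06,.045,22)),("touch",lip(-.06,.010,22))])
E
```

```text
hover d [0.5417, -1.1737, -0.153] a [-0.0002, 0.0612, -0.0143] rows>=5.2
down d [-0.0396, 0.0, 0.3226] a [0.0, 0.0, 0.0] rows>=1.3
touch d [-0.0213, 0.0, 0.1737] a [0.0, 0.0, 0.0] rows>=0.7
```

```bash
python3 -m pendant '[{"dx":0.27,"dy":-0.59,"dz":-0.08,"ax":0,"ay":0,"az":0},{"dx":0.27,"dy":-0.59,"dz":-0.08,"ax":0,"ay":0,"az":0},{"dx":0.27,"dy":-0.59,"dz":-0.08,"ax":0,"ay":0,"az":0}]'
python3 -m pendant '[{"dx":0.27,"dy":-0.584,"dz":-0.073,"ax":0,"ay":0.061,"az":-0.0143},{"dx":0.27,"dy":-0.584,"dz":-0.073,"ax":0,"ay":0.061,"az":-0.0143},{"dx":0.27,"dy":-0.584,"dz":-0.073,"ax":0,"ay":0.061,"az":-0.0143},{"dx":0.27,"dy":-0.584,"dz":-0.073,"ax":0,"ay":0.061,"az":-0.0143},{"dx":0.27,"dy":-0.584,"dz":-0.073,"ax":0,"ay":0.061,"az":-0.0143}]'
python3 - <<'E'
from h import *
o,_,e,l=scoopnow();print(o.round(4),e,binx(l).round(4),cur()[2]["q"].round(1))
chain([("down",lip(-.06,.045,22)),("touch",lip(-.06,.010,22)),("push",lip(-.013,.008,20))])
E
```

```text
clock: 3.3
position: [0.5076, 0.0234, 0.184]
eef_rot: [179.8, 14.6, 171.2]
contact_force: [0.5, -0.0, -2.4]
grip_width: 0.0207
grip_force: 108.2
clock: 3.8
position: [0.4377, -0.0821, 0.185]
eef_rot: [-180.0, -7.2, 176.3]
contact_force: [0.1, 0.6, -1.4]
grip_width: 0.0201
grip_force: 108.3
[ 0.495  -0.0859  0.1242] [-4.02475787 22.13594994  1.48483635] [-0.0607  0.0011  0.1072] [-10.1   4.8 -11.2  81.1  -0.8  -6.3]
down d [-0.0408, 0.0025, 0.3103] a [-0.0, -0.0005, -0.0004] rows>=1.3
touch d [-0.0213, 0.0, 0.1737] a [0.0, 0.0, 0.0] rows>=0.7
push d [-0.2235, -0.001, 0.0003] a [0.0, -0.0056, 0.0] rows>=0.9
```

```bash
python3 -m pendant '[{"dx":-0.041,"dy":0.002,"dz":0.31,"ax":0,"ay":0,"az":0},{"dx":-0.041,"dy":0.002,"dz":0.31,"ax":0,"ay":0,"az":0},{"dx":-0.041,"dy":0.002,"dz":0.31,"ax":0,"ay":0,"az":0}]'
python3 -m pendant '[{"dx":-0.01,"dy":0,"dz":0.08,"ax":0,"ay":0,"az":0},{"dx":-0.021,"dy":0,"dz":0.17,"ax":0,"ay":0,"az":0},{"dx":-0.021,"dy":0,"dz":0.17,"ax":0,"ay":0,"az":0}]'
python3 - <<'E'
from h import *
o,_,e,l=scoopnow();print(o.round(4),e,binx(l).round(4),cur()[2]["contact_force"])
chain([("push",lip(-.013,.008,20)),("push",lip(-.013,.006,20))])
im=robot.read_camera("top")[140:310,290:450];s=robot.read_camera("side")[170:330,250:420]
f=lambda a:cv2.convertScaleAbs(cv2.resize(a,(400,400),interpolation=cv2.INTER_CUBIC),alpha=1.6)
cv2.imwrite("pics/in1.png",np.hstack([f(im),f(s)]))
E
```

```text
clock: 4.1
position: [0.4368, -0.0803, 0.123]
eef_rot: [-180.0, -7.2, 176.5]
contact_force: [0.0, -0.3, -0.4]
grip_width: 0.0204
grip_force: 108.2
clock: 4.4
position: [0.4385, -0.0809, 0.0907]
eef_rot: [-179.9, -7.0, 176.4]
contact_force: [0.2, -0.2, -2.1]
grip_width: 0.0207
grip_force: 108.2
[ 0.4959 -0.0846  0.0301] [-3.84360813 21.98115541  1.36987727] [-0.0597  0.0025  0.0132] [ 0.17411315 -0.17301157 -2.0511235 ]
push d [-0.2237, -0.0049, 0.017] a [-0.0002, -0.0056, 0.0001] rows>=0.9
push d [-0.0009, 0.0, 0.01] a [0.0, 0.0, 0.0] rows>=0.0
```

View pics/in1.png

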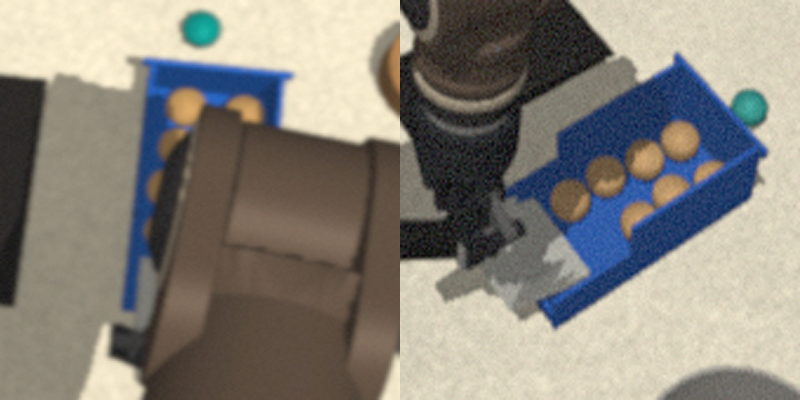

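The side view shows the scoop nose-down between the bin's front walls, with its lip on the free floor and all seven feet ahead of it.

```bash
sed -i 's/from_euler("zy"/from_euler("ZY"/;s/as_euler("zyx"/as_euler("ZYX"/' h.py
python3 - <<'E'
from h import *
o,_,e,l=scoopnow();print(o.round(4),e,binx(l).round(4))
chain([("push",lip(-.013,.006,20)),("flat",lip(.0,.0055,5)),("p",lip(.02,.0055,3)),("p",lip(.04,.0055,2))])
E
```

```text
[ 0.4971 -0.085   0.0318] [-3.6131439 21.8848144 -0.0945661] [-0.0585  0.0022  0.0151]
push d [-0.2209, -0.0115, 0.0356] a [-0.0002, -0.0052, 0.0] rows>=0.9
flat d [0.0005, -0.0, 0.1476] a [0.0, -0.0417, 0.0] rows>=1.7
p d [-0.0875, 0.0, 0.0364] a [0.0, -0.0056, -0.0] rows>=0.4
p d [-0.0922, 0.0, 0.0303] a [0.0, -0.0028, 0.0] rows>=0.4
```

```bash
python3 -m pendant '[{"dx":-0.02,"dy":-0.011,"dz":0.036,"ax":0,"ay":0,"az":0},{"dx":-0.09,"dy":-0.011,"dz":0.036,"ax":0,"ay":0,"az":0},{"dx":-0.155,"dy":-0.011,"dz":0.036,"ax":0,"ay":-0.003,"az":0},{"dx":-0.22,"dy":-0.011,"dz":0.036,"ax":0,"ay":-0.005,"az":0}]'
python3 - <<'E'
from h import *
o,_,e,l=scoopnow();print(o.round(4),e,binx(l).round(4))
chain([("flat",lip(.0,.0055,5)),("p",lip(.02,.0055,3)),("p",lip(.04,.0055,2))])
E
```

```text
clock: 4.9
position: [0.4834, -0.0867, 0.0786]
eef_rot: [-179.9, -5.0, 176.4]
contact_force: [-0.9, 0.4, -0.0]
grip_width: 0.0205
grip_force: 108.5
[ 0.5429 -0.0906  0.02  ] [-3.65116267 20.03511224 -0.0892923 ] [-0.0119 -0.0005  0.0045]
flat d [0.0066, 0.002, 0.1411] a [-0.0002, -0.0418, -0.0] rows>=1.8
p d [-0.0875, 0.0, 0.0364] a [0.0, -0.0056, -0.0] rows>=0.4
p d [-0.0922, 0.0, 0.0303] a [0.0, -0.0028, 0.0] rows>=0.4
```

```bash
python3 -m pendant '[{"dx":0.002,"dy":0.002,"dz":0.07,"ax":0,"ay":-0.021,"az":0},{"dx":0.005,"dy":0.002,"dz":0.138,"ax":0,"ay":-0.0416,"az":0},{"dx":0.005,"dy":0.002,"dz":0.138,"ax":0,"ay":-0.0416,"az":0}]'
python3 - <<'E'
from h import *
o,_,e,l=scoopnow();print(o.round(4),e,binx(l).round(4))
chain([("p",lip(.02,.0055,3)),("p",lip(.04,.0055,2))])
E
```

```text
clock: 5.2
position: [0.4701, -0.0845, 0.0451]
eef_rot: [-180.0, 9.3, 176.4]
contact_force: [-2.0, 0.2, -2.3]
grip_width: 0.0205
grip_force: 108.0
[ 0.5422 -0.089   0.0032] [-3.63622411e+00  5.66326410e+00 -1.04437727e-03] [-0.0102  0.001  -0.0013]
p d [-0.14, -0.0052, 0.0164] a [-0.0, -0.0074, -0.0001] rows>=0.6
p d [-0.0922, 0.0, 0.0303] a [0.0, -0.0028, 0.0] rows>=0.4
```

```bash
python3 -m pendant '[{"dx":-0.04,"dy":-0.003,"dz":0.02,"ax":0,"ay":-0.003,"az":0},{"dx":-0.07,"dy":-0.004,"dz":0.02,"ax":0,"ay":-0.005,"az":0},{"dx":-0.07,"dy":-0.004,"dz":0.02,"ax":0,"ay":-0.005,"az":0}]'
python3 - <<'E'
from h import *
import time
for i in range(3):
    o,_,e,l=scoopnow();print(o.round(4),e,binx(l).round(4),cur()[2]["contact_force"].round(1),cur()[2]["wrist_torque"].round(2)); robot.read_camera("top")
E
```

```text
clock: 5.5
position: [0.496, -0.0882, 0.0514]
eef_rot: [-179.9, 11.8, 176.4]
contact_force: [-0.5, 0.4, -1.6]
grip_width: 0.0205
grip_force: 107.7
[ 0.5699 -0.0929  0.0125] [-3.61848838  3.18650929 -0.10612434] [ 0.0178 -0.0011  0.01  ] [-0.5  0.4 -1.6] [0.07 0.4  0.01]
[ 0.5691 -0.0928  0.012 ] [-3.61927893  3.26229636 -0.10014655] [ 0.017  -0.0011  0.0095] [ 0.2 -0.3 -1.9] [ 0.05  0.46 -0.02]
[ 0.5684 -0.0927  0.0115] [-3.61773541  3.31674158 -0.09437237] [ 0.0163 -0.001   0.0089] [ 0.1 -0.  -3.7] [ 0.07  0.49 -0.02]
```

```bash
python3 - <<'E'
from h import *
robot.read_camera("top");o,_,e,l=scoopnow();print(binx(l).round(4),e,cur()[2]["contact_force"].round(1))
chain([("p",lip(.02,.004,3)),("p",lip(.04,.004,2.5))])
E
```

```text
[ 0.0153 -0.0009  0.0082] [-3.61562343  3.37216041 -0.08553562] [ 0.   0.3 -2.4]
p d [-0.0168, 0.0039, 0.0289] a [-0.0002, -0.001, 0.0] rows>=0.1
p d [-0.095, 0.0, 0.0255] a [0.0, -0.0014, 0.0] rows>=0.4
```

```bash
python3 -m pendant '[{"dx":0,"dy":0.003,"dz":0.03,"ax":0,"ay":0,"az":0},{"dx":0,"dy":0.003,"dz":0.03,"ax":0,"ay":0,"az":0},{"dx":0,"dy":0.003,"dz":0.03,"ax":0,"ay":0,"az":0}]'
python3 - <<'E'
from h import *
robot.read_camera("top");o,_,e,l=scoopnow();print(binx(l).round(4),e,cur()[2]["contact_force"].round(1),cur()[2]["wrist_torque"].round(2))
E
python3 -m pendant '[{"dx":0,"dy":0,"dz":0.015,"ax":0,"ay":0,"az":0},{"dx":0,"dy":0,"dz":0.015,"ax":0,"ay":0,"az":0},{"dx":0,"dy":0,"dz":0.015,"ax":0,"ay":0,"az":0}]'
python3 - <<'E'
from h import *
robot.read_camera("top");o,_,e,l=scoopnow();print(binx(l).round(4),e,cur()[2]["contact_force"].round(1),cur()[2]["wrist_torque"].round(2))
chain([("p",lip(.03,.004,3)),("p",lip(.04,.004,2.5))])
E
```

```text
clock: 6.0
position: [0.4935, -0.087, 0.0431]
eef_rot: [-179.9, 11.6, 176.4]
contact_force: [-0.4, -0.6, -1.2]
grip_width: 0.0205
grip_force: 107.8
[ 0.0152 -0.0002  0.0015] [-3.62267736  3.41820656 -0.07860689] [-0.6  0.1 -1.5] [ 0.03  0.53 -0.  ]
clock: 6.35
position: [0.4944, -0.0872, 0.0406]
eef_rot: [-179.9, 11.6, 176.4]
contact_force: [0.1, -0.7, -1.7]
grip_width: 0.0204
grip_force: 107.8
[ 0.0161 -0.0002 -0.0011] [-3.62091688  3.37778646 -0.08212686] [-0.1 -0.2 -3.2] [-0.    0.42 -0.01]
p d [-0.0712, 0.0006, -0.0072] a [-0.0002, -0.001, 0.0] rows>=0.3
p d [-0.0461, -0.0, 0.0151] a [0.0, -0.0014, 0.0] rows>=0.2
```

```bash
python3 - <<'E'
from h import *
o,Rs,e,l=scoopnow();P=Rs.apply([[.045,.044,0],[.045,-.044,0],[-.045,-.044,.048],[-.045,-.044,0],[-.045,.044,.048],[-.15,0,.085]])+o
s=robot.read_camera("side");c=cam("side");q=proj(c,P)
w=robot.read_camera("wrist");cw=cam("wrist");qw=proj(cw,P)
a=cv2.convertScaleAbs(cv2.resize(s[180:320,270:420],None,fx=3.2,fy=3.2,interpolation=cv2.INTER_CUBIC),alpha=1.7)
for x,y in q: cv2.circle(a,(int((x-270)*3.2),int((y-180)*3.2)),2,(0,0,255),-1)
b=cv2.convertScaleAbs(w[:,170:480],alpha=1.7)
for x,y in qw: cv2.circle(b,(int(x-170),int(y)),2,(0,0,255),-1)
b=cv2.resize(b,(310,448));cv2.imwrite("pics/in2.png",np.hstack([a,b]));print(q.round(1).tolist(),qw.round(0).tolist())
E
```

```text
[[336.3, 238.2], [360.7, 266.5], [327.4, 274.4], [326.1, 286.9], [302.7, 243.7], [269.2, 273.4]] [[375.0, 337.0], [268.0, 337.0], [239.0, 319.0], [255.0, 257.0], [404.0, 319.0], [321.0, 185.0]]
```

View pics/in2.png

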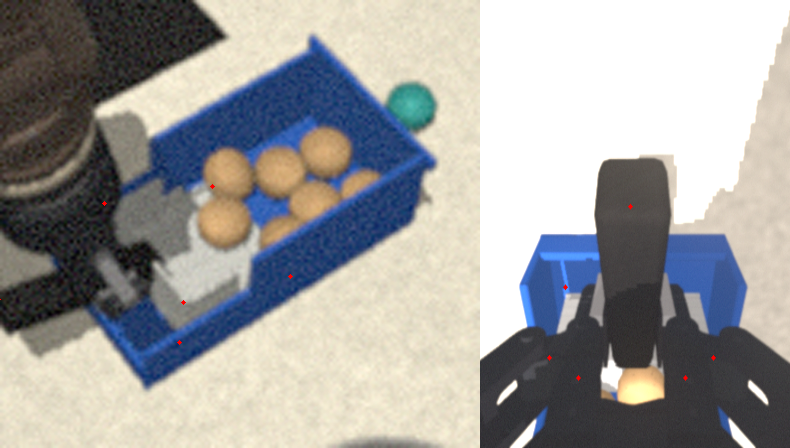

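The combined view shows one foot already in the bowl, near its front left. The lip is on the floor at about mid-bin, and the scoop has slipped about 3° nose-up in the grip. I update the model and push on.

```bash
sed -i 's/^T0=-15/T0=-12/' h.py
python3 - <<'E'
from h import *
o,_,e,l=scoopnow();print(o.round(4),binx(l).round(4),e)
z=l[2]
chain([("p",lip(.04,z-.001,2)),("p",lip(.055,z-.001,2))])
E
```

```text
[ 0.5711 -0.0921  0.0058] [ 0.0191 -0.0002  0.0055] [-3.6205468   0.36990838 -0.08202686]
p d [-0.1099, 0.0008, 0.0101] a [-0.0002, 0.0045, -0.0] rows>=0.4
p d [-0.0739, -0.0, 0.013] a [0.0, 0.0, 0.0] rows>=0.3
```

```bash
python3 -m pendant '[{"dx":-0.04,"dy":0,"dz":0.004,"ax":0,"ay":0.003,"az":0},{"dx":-0.08,"dy":0,"dz":0.008,"ax":0,"ay":0.0045,"az":0},{"dx":-0.11,"dy":0,"dz":0.012,"ax":0,"ay":0.0045,"az":0},{"dx":-0.11,"dy":0,"dz":0.012,"ax":0,"ay":0.0045,"az":0}]'
python3 - <<'E'
from h import *
o,_,e,l=scoopnow();print(o.round(4),binx(l).round(4),e)
E
python3 -m pendant '[{"dx":-0.035,"dy":0,"dz":0.006,"ax":0,"ay":0,"az":0},{"dx":-0.06,"dy":0,"dz":0.011,"ax":0,"ay":0,"az":0},{"dx":-0.06,"dy":0,"dz":0.011,"ax":0,"ay":0,"az":0}]'
python3 - <<'E'
from h import *
o,Rs,e,l=scoopnow();print(o.round(4),binx(l).round(4),e)
s=robot.read_camera("side");w=robot.read_camera("wrist");np.savez("w2.npz",s=s,w=w)
c=cam("side");H,S,V=cv2.split(cv2.cvtColor(s,cv2.COLOR_BGR2HSV))
m=np.zeros_like(H);m[185:300,280:412]=((H<25)&(S>90)&(V>70))[185:300,280:412]
from math import pi
for k in big(m,15):
    q,r=cv2.minEnclosingCircle(k);print(np.round(q),round(r,1),cv2.contourArea(k),binx(cast(c,q,.02)[0]).round(3))
E
```

```text
clock: 6.9
position: [0.5177, -0.0887, 0.0429]
eef_rot: [-179.9, 10.1, 176.4]
contact_force: [0.0, -0.7, -0.1]
grip_width: 0.0204
grip_force: 107.8
[ 0.5934 -0.0935  0.006 ] [ 0.0414 -0.0002  0.0044] [-3.61116292  1.93195095 -0.08207955]
clock: 7.2
position: [0.5296, -0.0894, 0.0428]
eef_rot: [-179.9, 10.1, 176.4]
contact_force: [1.0, -0.2, -0.8]
grip_width: 0.0211
grip_force: 108.1
[ 0.6052 -0.0943  0.0058] [ 0.0532 -0.0002  0.0043] [-3.61514685  1.93897916 -0.08525006]
[358. 240.] 25.9 753.0 [0.042 0.001 0.02 ]
```

```bash
cat >> h.py <<'E'
def feet(s,c,box,zs=.02,r=(6,10)):
    x0,y0,x1,y1=box;H,S,V=cv2.split(cv2.cvtColor(s,cv2.COLOR_BGR2HSV))
    m=((H<25)&(S>85)&(V>60)).astype(np.uint8)[y0:y1,x0:x1]
    m=cv2.morphologyEx(cv2.resize(m*255,None,fx=4,fy=4,interpolation=cv2.INTER_CUBIC),cv2.MORPH_OPEN,np.ones((5,5)))
    g=cv2.resize(cv2.GaussianBlur(s[y0:y1,x0:x1],(3,3),0),None,fx=4,fy=4,interpolation=cv2.INTER_CUBIC);g=cv2.bitwise_and(g,g,mask=(m>127).astype(np.uint8))
    h=cv2.HoughCircles(cv2.convertScaleAbs(g[:,:,2],alpha=1.7),cv2.HOUGH_GRADIENT,1,36,param1=80,param2=13,minRadius=r[0]*4,maxRadius=r[1]*4)
    out=[]
    if h is not None:
        for x,y,rr in h[0]:
            q=(x0+x/4,y0+y/4);frac=(m[max(0,int(y)-12):int(y)+12,max(0,int(x)-12):int(x)+12]>127).mean()
            if frac>.6: out.append((np.round(q,1).tolist(),round(rr/4,1),binx(cast(c,q,zs)[0]).round(3)[:2].tolist()))
    return out,int((m>127).sum()/16)
E
python3 - <<'E'
from h import *
s0=cv2.imread("pics/side0.png");c=cam("side");print(feet(s0,c,(280,185,412,300)))
print(feet(np.load("w2.npz")["s"],c,(280,185,412,300)))
E
```

```text
([([337.3999938964844, 240.39999389648438], np.float32(7.4), [0.006, 0.027]), ([354.3999938964844, 234.39999389648438], np.float32(7.3), [0.045, 0.018]), ([323.3999938964844, 250.39999389648438], np.float32(6.7), [-0.033, 0.023]), ([368.8999938964844, 226.89999389648438], np.float32(6.9), [0.084, 0.016])], 909)
([([372.3999938964844, 227.39999389648438], np.float32(7.3), [0.089, 0.01])], 940)
```

```bash
python3 -m pendant '[{"dx":-0.04,"dy":0,"dz":0.009,"ax":0,"ay":0,"az":0},{"dx":-0.05,"dy":0,"dz":0.011,"ax":0,"ay":0,"az":0},{"dx":-0.05,"dy":0,"dz":0.011,"ax":0,"ay":0,"az":0}]'
python3 - <<'E'
from h import *
from scipy import ndimage as nd
o,Rs,e,l=scoopnow();print(o.round(4),binx(l).round(4),e)
s=robot.read_camera("side");c=cam("side");H,S,V=cv2.split(cv2.cvtColor(s,cv2.COLOR_BGR2HSV))
for n,s in(("0",cv2.imread("pics/side0.png")),("now",s)):
    H,S,V=cv2.split(cv2.cvtColor(cv2.resize(s[185:300,280:412],None,fx=4,fy=4,interpolation=cv2.INTER_CUBIC),cv2.COLOR_BGR2HSV))
    m=((H<25)&(S>90)&(V>55)).astype(np.uint8);d=cv2.GaussianBlur(cv2.distanceTransform(m,cv2.DIST_L2,5),(0,0),3)
    pk=np.argwhere((d==nd.maximum_filter(d,31))&(d>8))
    print(n,m.sum()//16,[(round(280+x/4),round(185+y/4),round(float(d[y,x])/4,1),binx(cast(c,(280+x/4,185+y/4),.02)[0])[:2].round(3).tolist()) for y,x in pk])
E
```

```text
clock: 7.6
position: [0.5396, -0.0901, 0.0425]
eef_rot: [-179.9, 10.1, 176.4]
contact_force: [0.6, 0.6, 1.5]
grip_width: 0.0206
grip_force: 108.1
[ 0.6153 -0.0949  0.0055] [ 0.0633 -0.0003  0.0039] [-3.6197188   1.94573067 -0.08243389]
0 907 [(369, 226, 6.2, [0.085, 0.017]), (354, 234, 6.3, [0.046, 0.02]), (337, 240, 6.4, [0.006, 0.026]), (363, 246, 3.5, [0.043, -0.015]), (322, 250, 6.5, [-0.035, 0.025]), (350, 255, 2.3, [0.006, -0.018])]
now 872 [(372, 228, 6.2, [0.087, 0.009]), (358, 234, 6.4, [0.053, 0.014]), (343, 234, 3.6, [0.025, 0.033]), (367, 242, 4.2, [0.054, -0.014]), (343, 249, 3.9, [0.003, 0.002]), (356, 250, 3.6, [0.025, -0.015])]
```

```bash
python3 -m pendant '[{"dx":-0.04,"dy":0,"dz":0.008,"ax":0,"ay":0,"az":0},{"dx":-0.06,"dy":0,"dz":0.012,"ax":0,"ay":0,"az":0},{"dx":-0.06,"dy":0,"dz":0.012,"ax":0,"ay":0,"az":0}]'
cat >> h.py <<'E'
def pk(n="side",box=(280,185,412,300),z=.02):
    from scipy import ndimage as nd
    s=robot.read_camera(n);c=cam(n);x0,y0,x1,y1=box
    H,S,V=cv2.split(cv2.cvtColor(cv2.resize(s[y0:y1,x0:x1],None,fx=4,fy=4,interpolation=cv2.INTER_CUBIC),cv2.COLOR_BGR2HSV))
    m=((H<25)&(S>90)&(V>55)).astype(np.uint8);d=cv2.GaussianBlur(cv2.distanceTransform(m,cv2.DIST_L2,5),(0,0),3)
    k=np.argwhere((d==nd.maximum_filter(d,31))&(d>8))
    print(n,m.sum()//16);[print(round(x0+x/4),round(y0+y/4),round(float(d[y,x])/4,1),"bin",binx(cast(c,(x0+x/4,y0+y/4),z)[0])[:2].round(3),"w",cast(c,(x0+x/4,y0+y/4),z)[0].round(3)) for y,x in k]
E
python3 - <<'E'
from h import *
o,Rs,e,l=scoopnow();print(o.round(4),binx(l).round(4),e);pk()
E
```

```text
clock: 7.95
position: [0.5503, -0.0906, 0.0411]
eef_rot: [-179.9, 9.9, 176.4]
contact_force: [-0.7, 1.6, -2.4]
grip_width: 0.0202
grip_force: 107.5
[ 0.6259 -0.0954  0.0038] [ 0.0739 -0.0001  0.0022] [-3.61190418  2.11932565 -0.08067795]
side 867
343 233 3.3 bin [0.028 0.035] w [ 0.627 -0.06   0.02 ]
372 235 7.2 bin [ 0.076 -0.005] w [ 0.673 -0.104  0.02 ]
364 239 7.8 bin [ 0.055 -0.002] w [ 0.651 -0.099  0.02 ]
349 249 4.0 bin [ 0.014 -0.006] w [ 0.61 -0.1   0.02]
```

```bash
cat >> h.py <<'E'
def back(l,z,pt):
    u=Ro.from_euler("z",BY,degrees=True).apply([l,0,0])[:2]
    Rr=Ro.from_euler("ZY",[BY,pt],degrees=True);o=np.r_[BIN+u,z]-Rr.apply([-.045,0,0]);return scoop(o,BY,pt)
E
python3 - <<'E'
from h import *
p,R,_=cur()
for m,w in (("a",back(-.014,.007,-4)),("b",back(-.014,.010,-10)),("c",back(-.016,.015,-17)),("d",back(-.018,.026,-24)),("e",back(-.02,.15,-26))): rel(*w,p,R,m)
E
```

```text
a d [0.0092, 0.0004, 0.0081] a [-0.0002, -0.017, 0.0] rows>=0.7
b d [0.0255, 0.0004, 0.0092] a [-0.0002, -0.0337, 0.0] rows>=1.4
c d [0.0508, 0.0004, 0.0037] a [-0.0002, -0.0531, 0.0] rows>=2.2
d d [0.0682, 0.0004, -0.0291] a [-0.0002, -0.0726, 0.0] rows>=3.0
e d [-0.024, -0.0005, -0.6347] a [-0.0002, -0.0781, 0.0001] rows>=3.3
```

```bash
python3 -m pendant '[{"dx":0.009,"dy":0,"dz":0.008,"ax":0,"ay":-0.017,"az":0},{"dx":0.025,"dy":0,"dz":0.009,"ax":0,"ay":-0.034,"az":0},{"dx":0.051,"dy":0,"dz":0.004,"ax":0,"ay":-0.053,"az":0},{"dx":0.068,"dy":0,"dz":-0.029,"ax":0,"ay":-0.0726,"az":0},{"dx":0.068,"dy":0,"dz":-0.029,"ax":0,"ay":-0.0726,"az":0}]'
python3 - <<'E'
from h import *
o,Rs,e,l=scoopnow();print(o.round(4),binx(l).round(4),e);pk();p,R,_=cur()
rel(*back(-.018,.07,-26),p,R);rel(*back(-.018,.14,-26),p,R)
E
```

```text
clock: 8.5
position: [0.5277, -0.0884, 0.0378]
eef_rot: [-180.0, 35.5, 176.3]
contact_force: [-2.7, 0.4, -3.9]
grip_width: 0.0204
grip_force: 108.2
[ 0.6119 -0.0938  0.0371] [0.0562 0.0006 0.055 ] [-3.67053628e+00 -2.35490476e+01 -2.61004303e-03]
side 1001
348 232 6.7 bin [0.039 0.031] w [ 0.638 -0.065  0.02 ]
365 232 6.8 bin [0.068 0.011] w [ 0.666 -0.087  0.02 ]
330 237 6.1 bin [-0.002  0.042] w [ 0.598 -0.052  0.02 ]
354 244 5.7 bin [ 0.029 -0.002] w [ 0.626 -0.097  0.02 ]
339 250 7.0 bin [-0.006  0.006] w [ 0.592 -0.087  0.02 ]
 d [-0.1494, -0.0013, -0.1752] a [-0.0002, -0.0065, -0.0001] rows>=0.9
 d [-0.3535, -0.0016, -0.4596] a [-0.0002, -0.0065, -0.0001] rows>=2.3
```

```bash
python3 -m pendant '[{"dx":-0.07,"dy":0,"dz":-0.09,"ax":0,"ay":-0.003,"az":0},{"dx":-0.15,"dy":0,"dz":-0.175,"ax":0,"ay":-0.0065,"az":0},{"dx":-0.25,"dy":0,"dz":-0.32,"ax":0,"ay":-0.0065,"az":0},{"dx":-0.35,"dy":0,"dz":-0.46,"ax":0,"ay":-0.0065,"az":0},{"dx":-0.35,"dy":0,"dz":-0.46,"ax":0,"ay":-0.0065,"az":0}]'
python3 - <<'E'
from h import *
robot.read_camera("top")
o,Rs,e,l=scoopnow();print(o.round(4),binx(l).round(4),e,cur()[2]["contact_force"].round(1),cur()[2]["q"].round(1));pk();
s=robot.read_camera("side");a=cv2.convertScaleAbs(cv2.resize(s[140:310,270:430],None,fx=3,fy=3,interpolation=cv2.INTER_CUBIC),alpha=1.7)
cv2.imwrite("pics/lift.png",a)
E
```

```text
clock: 9.05
position: [0.5444, -0.091, 0.1708]
eef_rot: [-179.8, 39.1, 176.5]
contact_force: [1.4, 0.1, -1.6]
grip_width: 0.0207
grip_force: 108.2
[ 0.6269 -0.0959  0.1713] [ 0.0702 -0.0005  0.1916] [ -3.53706288 -26.85367315  -0.18048001] [ 0.5  0.  -3. ] [-12.3 -17.9 -45.2  24.2   5.3  -6.9]
side 1220
356 185 8.7 bin [0.134 0.128] w [0.739 0.026 0.02 ]
373 185 7.3 bin [0.167 0.105] w [0.77  0.001 0.02 ]
337 195 7.2 bin [0.08  0.129] w [0.685 0.03  0.02 ]
365 199 6.5 bin [0.125 0.082] w [ 0.727 -0.02   0.02 ]
348 207 8.0 bin [0.08  0.087] w [ 0.682 -0.012  0.02 ]
368 238 2.9 bin [ 0.064 -0.005] w [ 0.66  -0.103  0.02 ]
```

Side mask: five feet rode up with the scoop, with blobs at (356,185), (373,185), (337,195), (365,199) and (348,207). Next I carry them to the tub slowly.

```bash
cat >> h.py <<'E'
TUB=np.array([.5015,-.340]);TPSI=-34
def tlip(r,z,pt,psi=TPSI):
    u=Ro.from_euler("z",psi,degrees=True).apply([r,0,0])[:2]
    Rr=Ro.from_euler("ZY",[psi,pt],degrees=True);return scoop(np.r_[TUB+u,z]-Rr.apply([.045,0,0]),psi,pt)
E
python3 - <<'E'
from h import *
p,R,_=cur();w=tlip(-.06,.175,-22);rel(*w,p,R)
from scipy.spatial.transform import Slerp
sl=Slerp([0,1],Ro.concatenate([R,w[1]]))
chain([(str(f),(p+f*(w[0]-p),sl(f))) for f in(.33,.66,1)],p,R)
chain([("0",tlip(-.045,.12,0)),("20",tlip(-.04,.095,20)),("35",tlip(-.035,.09,35)),("50",tlip(-.035,.09,50))],*w)
E
```

```text
d [0.7177, -0.7892, -0.5667] a [0.0497, 0.012, 0.0683] rows>=4.8
0.33 d [0.2368, -0.2604, -0.187] a [0.0164, 0.004, 0.0225] rows>=1.6
0.66 d [0.2007, -0.309, -0.1522] a [0.0164, 0.004, 0.0225] rows>=1.6
1 d [0.1622, -0.3587, -0.1172] a [0.0169, 0.0041, 0.0232] rows>=1.6
0 d [-0.0598, 0.0, 0.0812] a [0.0, 0.0611, 0.0] rows>=2.6
20 d [-0.1333, 0.0, -0.0467] a [-0.0, 0.0556, -0.0] rows>=2.3
35 d [-0.1238, -0.0, -0.1139] a [-0.0, 0.0417, -0.0] rows>=1.7
50 d [-0.0955, -0.0, -0.1352] a [0.0, 0.0417, -0.0] rows>=1.7
```

```bash
python3 -m pendant '[{"dx":0.036,"dy":-0.04,"dz":-0.028,"ax":0.0025,"ay":0.0006,"az":0.0034},{"dx":0.1,"dy":-0.11,"dz":-0.08,"ax":0.007,"ay":0.0017,"az":0.0095},{"dx":0.19,"dy":-0.21,"dz":-0.15,"ax":0.013,"ay":0.003,"az":0.018},{"dx":0.29,"dy":-0.32,"dz":-0.23,"ax":0.02,"ay":0.005,"az":0.0275},{"dx":0.38,"dy":-0.42,"dz":-0.3,"ax":0.0263,"ay":0.0064,"az":0.036}]'
python3 - <<'E'
from h import *
p,R,s=cur();o,Rs,e,l=scoopnow();print(l,e,s["q"].round(1));rel(*tlip(-.06,.175,-22),p,R)
E
```

```text
clock: 9.7
position: [0.434, -0.1684, 0.1591]
eef_rot: [179.7, 35.9, 159.9]
contact_force: [-0.9, 0.6, -2.4]
grip_width: 0.0204
grip_force: 108.1
[ 0.55192184 -0.21132554  0.17722639] [-20.07460784 -23.94643959   0.24902585] [-22.1 -27.2 -49.5  31.7   1.4  -1.6]
 d [0.2294, -0.4656, -0.1813] a [0.0228, 0.0053, 0.0316] rows>=2.2
```

```bash
python3 -m pendant '[{"dx":0.06,"dy":-0.12,"dz":-0.045,"ax":0.006,"ay":0.0013,"az":0.008},{"dx":0.12,"dy":-0.24,"dz":-0.09,"ax":0.012,"ay":0.0027,"az":0.016},{"dx":0.18,"dy":-0.36,"dz":-0.14,"ax":0.018,"ay":0.004,"az":0.024},{"dx":0.215,"dy":-0.44,"dz":-0.17,"ax":0.0215,"ay":0.005,"az":0.03},{"dx":0.229,"dy":-0.465,"dz":-0.18,"ax":0.0228,"ay":0.0053,"az":0.0316}]'
python3 - <<'E'
from h import *
p,R,s=cur();o,Rs,e,l=scoopnow();print(l,e,s["q"].round(1),s["contact_force"]);
for a in(("-2",tlip(-.05,.125,-2)),("8",tlip(-.042,.105,8)),("15",tlip(-.04,.097,15)),("20",tlip(-.04,.095,20)),("25",tlip(-.04,.095,25)),("30",tlip(-.04,.09,30))): rel(*a[1],p,R,a[0])
chain([("20",tlip(-.04,.095,20)),("28",tlip(-.038,.092,28)),("35",tlip(-.035,.09,35)),("50",tlip(-.035,.09,50))],*tlip(-.04,.095,20))
E
```

```text
clock: 10.2
position: [0.3485, -0.2363, 0.1615]
eef_rot: [179.9, 34.1, 146.0]
contact_force: [0.4, 0.8, -2.9]
grip_width: 0.0202
grip_force: 108.3
[ 0.45294627 -0.30675286  0.17548638] [-34.00907233 -22.09071248   0.0636944 ] [-34.3 -32.  -50.2  37.7   0.2  -0.2] [ 0.35977694  0.76657422 -2.86294515]
-2 d [-0.0307, -0.002, 0.059] a [0.0002, 0.0558, -0.0] rows>=2.3
8 d [-0.0958, -0.002, 0.0975] a [0.0002, 0.0836, -0.0] rows>=3.5
15 d [-0.1496, -0.002, 0.0991] a [0.0002, 0.103, -0.0] rows>=4.3
20 d [-0.1951, -0.002, 0.0861] a [0.0002, 0.1169, 0.0] rows>=4.9
25 d [-0.2478, -0.0019, 0.0693] a [0.0002, 0.1308, 0.0] rows>=5.5
30 d [-0.2877, -0.0019, 0.0779] a [0.0002, 0.1447, 0.0] rows>=6.1
20 d [0.0, 0.0, 0.0] a [0.0, 0.0, 0.0] rows>=0.0
28 d [-0.0585, -0.0, -0.0618] a [0.0, 0.0222, -0.0] rows>=0.9
35 d [-0.0573, -0.0, -0.0607] a [-0.0, 0.0194, -0.0] rows>=0.8
50 d [-0.0955, -0.0, -0.1352] a [0.0, 0.0417, -0.0] rows>=1.7
```

```bash
python3 -m pendant '[{"dx":-0.012,"dy":-0.001,"dz":0.02,"ax":0,"ay":0.022,"az":0},{"dx":-0.03,"dy":-0.002,"dz":0.055,"ax":0,"ay":0.044,"az":0},{"dx":-0.07,"dy":-0.002,"dz":0.09,"ax":0,"ay":0.066,"az":0},{"dx":-0.096,"dy":-0.002,"dz":0.0975,"ax":0,"ay":0.084,"az":0},{"dx":-0.12,"dy":-0.002,"dz":0.098,"ax":0,"ay":0.093,"az":0}]'
python3 - <<'E'
from h import *
p,R,s=cur();o,Rs,e,l=scoopnow();print(l,e,s["q"].round(1),s["contact_force"]);
for a in(("18",tlip(-.04,.095,18)),("25",tlip(-.04,.093,25)),("32",tlip(-.037,.09,32)),("50",tlip(-.035,.09,50))): rel(*a[1],p,R,a[0])
E
```

```text
clock: 10.7
position: [0.3775, -0.2538, 0.1589]
eef_rot: [179.9, 0.4, 146.3]
contact_force: [0.7, -0.5, -3.2]
grip_width: 0.0206
grip_force: 108.4
[ 0.47120795 -0.31629504  0.10069827] [-33.70182254  11.59253049   0.06984771] [-34.   -0.1 -19.2  70.5   0.1  -0.2] [ 0.74131245 -0.45197922 -3.17842874]
18 d [-0.028, -0.0105, -0.0324] a [0.0002, 0.0178, 0.0008] rows>=0.7
25 d [-0.0753, -0.0107, -0.0836] a [0.0001, 0.0372, 0.0008] rows>=1.6
32 d [-0.1446, -0.011, -0.1236] a [0.0001, 0.0567, 0.0008] rows>=2.4
50 d [-0.3212, -0.0117, -0.2311] a [-0.0001, 0.1067, 0.0008] rows>=4.5
```

```bash
python3 -m pendant '[{"dx":-0.028,"dy":-0.01,"dz":-0.032,"ax":0,"ay":0.0178,"az":0.0008},{"dx":-0.075,"dy":-0.01,"dz":-0.083,"ax":0,"ay":0.0372,"az":0.0008},{"dx":-0.144,"dy":-0.01,"dz":-0.123,"ax":0,"ay":0.0567,"az":0.0008},{"dx":-0.144,"dy":-0.01,"dz":-0.123,"ax":0,"ay":0.0567,"az":0.0008},{"dx":-0.144,"dy":-0.01,"dz":-0.123,"ax":0,"ay":0.0567,"az":0.0008}]'
python3 - <<'E'
from h import *
pk("side",(330,250,460,400),.04);p,R,s=cur();print(s["contact_force"]);rel(*tlip(-.035,.09,50),p,R)
E
python3 -m pendant '[{"dx":-0.08,"dy":0,"dz":-0.06,"ax":0,"ay":0.022,"az":0},{"dx":-0.165,"dy":0,"dz":-0.13,"ax":0,"ay":0.047,"az":0},{"dx":-0.165,"dy":0,"dz":-0.13,"ax":0,"ay":0.047,"az":0},{"dx":-0.165,"dy":0,"dz":-0.13,"ax":0,"ay":0.047,"az":0},{"dx":-0.165,"dy":0,"dz":-0.13,"ax":0,"ay":0.047,"az":0}]'
python3 - <<'E'
from h import *
p,R,s=cur();o,Rs,e,l=scoopnow();print(l,e,s["q"].round(1),s["contact_force"])
pk("side",(330,250,460,400),.04);pk("top",(430,200,550,330),.04)
E
```

```text
clock: 11.2
position: [0.3997, -0.2711, 0.1821]
eef_rot: [180.0, -19.9, 146.0]
contact_force: [-0.3, -0.1, -1.9]
grip_width: 0.0202
grip_force: 108.5
side 1622
440 286 4.0 bin [ 0.098 -0.186] w [ 0.683 -0.286  0.04 ]
442 296 4.6 bin [ 0.087 -0.205] w [ 0.671 -0.304  0.04 ]
460 304 7.1 bin [ 0.104 -0.236] w [ 0.686 -0.335  0.04 ]
414 350 7.4 bin [-0.028 -0.253] w [ 0.553 -0.345  0.04 ]
383 359 8.6 bin [-0.084 -0.234] w [ 0.498 -0.322  0.04 ]
404 388 8.4 bin [-0.087 -0.293] w [ 0.492 -0.38   0.04 ]
384 389 5.9 bin [-0.117 -0.275] w [ 0.463 -0.36   0.04 ]
[-0.56936857  0.74657022 -0.77843822]
 d [-0.136, -0.0014, -0.1647] a [0.0, 0.0508, 0.0001] rows>=2.1
clock: 11.75
position: [0.4308, -0.292, 0.2011]
eef_rot: [180.0, -36.4, 146.0]
contact_force: [-0.7, 0.4, -1.1]
grip_width: 0.0206
grip_force: 108.8
[ 0.4767746  -0.32287109  0.08700284] [-33.93753793  48.37879942   0.04911075] [-3.410e+01  3.770e+01  2.710e+01  1.157e+02 -0.000e+00 -1.000e-01] [-0.71267267  0.39577433 -1.08664021]
side 911
460 306 4.5 bin [ 0.1   -0.239] w [ 0.682 -0.339  0.04 ]
417 364 8.5 bin [-0.042 -0.276] w [ 0.537 -0.366  0.04 ]
385 375 2.3 bin [-0.101 -0.258] w [ 0.48  -0.345  0.04 ]
400 384 8.8 bin [-0.088 -0.284] w [ 0.491 -0.372  0.04 ]
376 392 4.9 bin [-0.132 -0.271] w [ 0.448 -0.356  0.04 ]
top 264
461 274 4.8 bin [-0.088 -0.198] w [ 0.497 -0.286  0.04 ]
```

```bash
python3 - <<'E'
from h import *
p,R,s=cur();rel(*tlip(-.04,.12,35),p,R);rel(*tlip(-.12,.19,5),p,R)
E
```

```text
d [0.1856, -0.0012, 0.0393] a [0.0, -0.0367, 0.0001] rows>=1.5
 d [0.7124, -0.0009, 0.3215] a [0.0001, -0.1201, 0.0001] rows>=5.0
```

```bash
python3 -m pendant '[{"dx":0.19,"dy":0,"dz":0.04,"ax":0,"ay":-0.037,"az":0},{"dx":0.19,"dy":0,"dz":0.04,"ax":0,"ay":-0.037,"az":0},{"dx":0.71,"dy":0,"dz":0.32,"ax":0,"ay":-0.12,"az":0},{"dx":0.71,"dy":0,"dz":0.32,"ax":0,"ay":-0.12,"az":0},{"dx":0.71,"dy":0,"dz":0.32,"ax":0,"ay":-0.12,"az":0}]'
python3 -m pendant '[{"dx":0,"dy":0,"dz":-0.1,"ax":0,"ay":0,"az":0},{"dx":0,"dy":0,"dz":-0.1,"ax":0,"ay":0,"az":0}]'
python3 - <<'E'
from h import *
p,R,s=cur();o,Rs,e,l=scoopnow();print(l,e,s["q"].round(1),s["contact_force"])
pk("side",(330,310,450,400),.03);pk("top",(430,200,550,330),.03);pk("side")
cv2.imwrite("pics/after_s.png",robot.read_camera("side"));cv2.imwrite("pics/after_t.png",robot.read_camera("top"));cv2.imwrite("pics/after_w.png",robot.read_camera("wrist"))
E
```

```text
clock: 12.35
position: [0.3091, -0.21, 0.234]
eef_rot: [180.0, -2.4, 146.0]
contact_force: [-0.0, -0.1, 1.5]
grip_width: 0.0208
grip_force: 108.9
clock: 12.55
position: [0.3083, -0.2095, 0.2562]
eef_rot: [180.0, -2.4, 146.0]
contact_force: [0.3, -0.8, -1.2]
grip_width: 0.0206
grip_force: 108.8
[ 0.39926503 -0.27073183  0.19256461] [-33.96786074  14.39437606   0.03530361] [-34.2  -7.2 -13.6  86.    0.   -0.2] [ 0.26575462 -0.84196665 -1.16862085]
side 1312
372 352 8.3 bin [-0.091 -0.211] w [ 0.493 -0.298  0.03 ]
418 366 8.5 bin [-0.038 -0.277] w [ 0.542 -0.367  0.03 ]
378 375 7.2 bin [-0.108 -0.249] w [ 0.474 -0.335  0.03 ]
400 384 8.7 bin [-0.085 -0.282] w [ 0.495 -0.37   0.03 ]
374 392 4.8 bin [-0.13  -0.268] w [ 0.45  -0.353  0.03 ]
top 975
495 254 7.0 bin [-0.036 -0.27 ] w [ 0.544 -0.361  0.03 ]
463 276 6.8 bin [-0.09  -0.206] w [ 0.494 -0.293  0.03 ]
498 279 4.7 bin [-0.089 -0.279] w [ 0.491 -0.366  0.03 ]
481 286 5.8 bin [-0.107 -0.244] w [ 0.474 -0.331  0.03 ]
491 300 7.2 bin [-0.135 -0.266] w [ 0.446 -0.35   0.03 ]
side 199
367 235 6.3 bin [0.067 0.001] w [ 0.664 -0.097  0.02 ]
```

Five feet are in the tub, all within 70 mm of its axis and seen in both views, and feet remain in the bin. Next I lay the scoop back.

```bash
python3 - <<'E'
from h import *
p,R,s=cur();w=scoop((.660,.1197,.10),-9,0);rel(*w,p,R)
t=cv2.imread("pics/after_t.png");c=cam("top");H,S,V=cv2.split(cv2.cvtColor(t,cv2.COLOR_BGR2HSV));m=(H<25)&(S>110)&(V>80)
for k in big(m,40):
    q=cv2.minEnclosingCircle(k);P=cast(c,q[0],.02)[0];print(np.round(q[0]),round(q[1],1),cv2.contourArea(k),P.round(3))
E
```

```text
d [-0.1893, 2.1846, 0.5738] a [-0.0052, -0.0415, -0.0694] rows>=9.1
[195. 152.] 29.4 1604.5 [0.742 0.302 0.02 ]
[467. 169.] 22.8 1428.5 [ 0.732 -0.308  0.02 ]
[487. 292.] 15.3 267.0 [ 0.464 -0.345  0.02 ]
[495. 253.] 7.8 160.0 [ 0.547 -0.365  0.02 ]
[463. 275.] 7.8 154.0 [ 0.497 -0.295  0.02 ]
[371. 193.] 7.2 133.5 [ 0.666 -0.095  0.02 ]
[387. 195.] 7.2 127.0 [ 0.664 -0.131  0.02 ]
[497. 276.] 7.3 96.5 [ 0.498 -0.368  0.02 ]
[86. 79.] 58.1 82.0 [0.908 0.573 0.02 ]
```

```bash
python3 -m pendant '[{"dx":-0.06,"dy":0.73,"dz":0,"ax":0,"ay":0,"az":0},{"dx":-0.06,"dy":0.73,"dz":0,"ax":0,"ay":0,"az":0},{"dx":-0.06,"dy":0.73,"dz":0,"ax":0,"ay":0,"az":0}]'
python3 -m pendant '[{"dx":-0.06,"dy":0.73,"dz":0.1,"ax":0,"ay":-0.02,"az":-0.02},{"dx":-0.06,"dy":0.73,"dz":0.1,"ax":-0.003,"ay":-0.03,"az":-0.04},{"dx":-0.06,"dy":0.73,"dz":0.1,"ax":-0.005,"ay":-0.0415,"az":-0.07},{"dx":-0.06,"dy":0.73,"dz":0.1,"ax":-0.005,"ay":-0.0415,"az":-0.07}]'
python3 - <<'E'
from h import *
p,R,s=cur();w=scoop((.660,.1197,.10),-9,0);rel(*w,p,R);print(p)
E
```

```text
clock: 13.15
position: [0.4063, -0.0973, 0.2495]
eef_rot: [-180.0, -3.3, 145.9]
contact_force: [0.8, -1.5, -1.5]
grip_width: 0.0204
grip_force: 108.9
clock: 13.55
position: [0.4976, 0.0213, 0.2273]
eef_rot: [-179.9, 11.9, 171.8]
contact_force: [-0.9, -0.2, -1.9]
grip_width: 0.0205
grip_force: 109.1
 d [-0.2457, 0.6089, 0.5252] a [0.0001, -0.0003, 0.0023] rows>=3.4
[0.49757916 0.02133255 0.2273265 ]
```

```bash
python3 -m pendant '[{"dx":-0.25,"dy":0.61,"dz":0.2,"ax":0,"ay":0,"az":0.0023},{"dx":-0.25,"dy":0.61,"dz":0.2,"ax":0,"ay":0,"az":0.0023},{"dx":-0.25,"dy":0.61,"dz":0.2,"ax":0,"ay":0,"az":0.0023},{"dx":-0.246,"dy":0.609,"dz":0.525,"ax":0,"ay":0,"az":0.0023},{"dx":-0.246,"dy":0.609,"dz":0.525,"ax":0,"ay":0,"az":0.0023}]'
python3 - <<'E'
from h import *
for i in range(2): robot.read_camera("top")
np.set_printoptions(precision=4,suppress=True)
w=robot.read_camera("wrist");p,R,s=cur();c=cam("wrist");cv2.imwrite("pics/w3.png",cv2.convertScaleAbs(w,alpha=1.7))
o,Rs,e,l=scoopnow();print(o,e)
print(proj(c,Rs.apply([[-.045,.044,0],[-.045,-.044,0]])+o).round(1).tolist())
g=cv2.cvtColor(w,cv2.COLOR_BGR2GRAY)
for x in (262,268,274,372,378,384): print(x,g[244:300:3,x].tolist())
s=robot.read_camera("side");g=s
rel(*scoop((.660,.1197,.02),-9,0),p,R);rel(*scoop((.660,.1197,.006),-9,0),p,R)
cs=cam("side");print("side pred lip/back corners",proj(cs,Rs.apply([[.045,.044,0],[.045,-.044,0],[-.045,-.044,0],[-.045,-.044,.048]])+o).round(1).tolist())
np.savez("s3.npz",s=s)
E
```

```text
clock: 14.05
position: [0.5819, 0.1274, 0.13]
eef_rot: [-179.8, 11.5, 170.6]
contact_force: [-1.3, -0.5, -1.7]
grip_width: 0.0204
grip_force: 109.1
[0.6581 0.1136 0.0994] [-9.5867  0.2943 -0.1021]
[[388.1, 261.8], [255.4, 261.8]]
262 [57, 85, 133, 187, 214, 225, 160, 143, 145, 144, 145, 148, 143, 138, 57, 44, 44, 43, 43]
268 [53, 54, 54, 54, 54, 56, 150, 138, 128, 90, 62, 46, 42, 43, 45, 46, 50, 43, 43]
274 [54, 55, 55, 54, 47, 44, 47, 50, 48, 42, 44, 44, 44, 44, 44, 43, 45, 42, 42]
372 [39, 37, 40, 40, 38, 42, 45, 43, 42, 41, 41, 43, 42, 43, 42, 41, 46, 42, 40]
378 [61, 61, 61, 61, 64, 64, 120, 117, 118, 115, 99, 74, 51, 42, 42, 43, 44, 43, 43]
384 [133, 135, 137, 134, 134, 135, 123, 117, 120, 119, 119, 120, 120, 120, 75, 44, 43, 44, 42]
 d [0.0774, 0.0284, 0.3915] a [-0.0006, -0.0008, -0.0015] rows>=1.6
 d [0.0916, 0.0285, 0.4601] a [-0.0006, -0.0008, -0.0015] rows>=1.9
side pred lip/back corners [[313.6, 137.3], [332.3, 161.4], [296.3, 175.9], [295.5, 160.6]]
```

```bash
python3 -m pendant '[{"dx":0.0774,"dy":0.028,"dz":0.39,"ax":0,"ay":-0.001,"az":-0.0015},{"dx":0.0774,"dy":0.028,"dz":0.39,"ax":0,"ay":-0.001,"az":-0.0015},{"dx":0.0774,"dy":0.028,"dz":0.39,"ax":0,"ay":-0.001,"az":-0.0015},{"dx":0.0774,"dy":0.028,"dz":0.39,"ax":0,"ay":-0.001,"az":-0.0015}]'
python3 - <<'E'
from h import *
for i in range(2): robot.read_camera("top")
o,Rs,e,l=scoopnow();print(o,e,cur()[2]["contact_force"]);rel(*scoop((.660,.1197,.006),-9,0))
E
```

```text
clock: 14.65
position: [0.5856, 0.1318, 0.0598]
eef_rot: [-180.0, 12.5, 170.9]
contact_force: [-0.3, -0.1, -1.3]
grip_width: 0.0205
grip_force: 109.2
[0.66328799 0.1199639  0.02781154] [-9.07926568 -0.64522028  0.03290988] [-0.21274539 -0.39339715 -2.11472038]
 d [0.0367, -0.0044, 0.0991] a [0.0, 0.0018, -0.0002] rows>=0.4
```

```bash
python3 -m pendant '[{"dx":0.02,"dy":-0.004,"dz":0.05,"ax":0,"ay":0.0015,"az":0},{"dx":0.03,"dy":-0.004,"dz":0.095,"ax":0,"ay":0.0015,"az":0},{"dx":0.03,"dy":-0.004,"dz":0.095,"ax":0,"ay":0.0015,"az":0},{"dx":0.03,"dy":-0.004,"dz":0.095,"ax":0,"ay":0.0015,"az":0}]'
python3 - <<'E'
from h import *
robot.read_camera("top")
for i in range(2):
    robot.read_camera("top");o,Rs,e,l=scoopnow();print(o,e,cur()[2]["contact_force"],cur()[2]["clock"]);rel(*scoop((.660,.1197,.004),-9,0))
E
```

```text
clock: 15.15
position: [0.5828, 0.1312, 0.0382]
eef_rot: [-179.9, 11.9, 170.9]
contact_force: [0.5, 0.4, -0.1]
grip_width: 0.0202
grip_force: 109.3
[0.65874458 0.11902318 0.00357754] [-9.06762777  0.14790618 -0.07679667] [-0.29017292  0.25474289 -1.32695933] 15.25
 d [-0.0053, 0.0036, -0.0] a [-0.0002, -0.0004, -0.0001] rows>=0.0
[0.6586947  0.11904061 0.00358735] [-9.06669274  0.15279916 -0.07692925] [ 0.59981071 -0.24919003 -0.68390537] 15.3
 d [-0.0056, 0.0036, 0.0001] a [-0.0002, -0.0004, -0.0001] rows>=0.0
```

```bash
python3 -m pendant '[{"dx":0,"dy":0,"dz":0,"ax":0,"ay":0,"az":0},{"dx":0,"dy":0,"dz":0,"ax":0,"ay":0,"az":0},{"dx":0,"dy":0,"dz":0,"ax":0,"ay":0,"az":0},{"dx":0,"dy":0,"dz":0,"ax":0,"ay":0,"az":0},{"dx":0,"dy":0,"dz":0,"ax":0,"ay":0,"az":0}]' 1 40
python3 -m pendant '[{"dx":0,"dy":0,"dz":-0.1,"ax":0,"ay":0,"az":0},{"dx":0,"dy":0,"dz":-0.3,"ax":0,"ay":0,"az":0},{"dx":0,"dy":0,"dz":-0.6,"ax":0,"ay":0,"az":0},{"dx":0,"dy":0,"dz":-0.6,"ax":0,"ay":0,"az":0}]'
python3 - <<'E'
from h import *
p,R,s=cur();print(p)
# lid hover: look down from wrist
rel((.50,.31,.20),toolR(20,0),p,R)
E
```

```text
clock: 15.8
position: [0.5829, 0.1313, 0.0384]
eef_rot: [-179.9, 11.9, 171.0]
contact_force: [0.4, 0.2, 0.2]
grip_width: 0.0851
grip_force: 0.0
clock: 16.2
position: [0.5605, 0.1361, 0.1622]
eef_rot: [179.9, 12.3, 170.9]
contact_force: [1.0, 0.2, -0.0]
grip_width: 0.0857
grip_force: 0.0
[0.56047447 0.13614253 0.16215474]
 d [0.3853, 0.8114, -0.2758] a [-0.0083, 0.0336, -0.0804] rows>=3.8
```

```bash
python3 -m pendant '[{"dx":0.45,"dy":0.78,"dz":-0.28,"ax":-0.008,"ay":0.0336,"az":-0.08},{"dx":0.45,"dy":0.78,"dz":-0.28,"ax":-0.008,"ay":0.0336,"az":-0.08},{"dx":0.45,"dy":0.78,"dz":-0.28,"ax":-0.008,"ay":0.0336,"az":-0.08},{"dx":0.45,"dy":0.78,"dz":-0.28,"ax":-0.008,"ay":0.0336,"az":-0.08},{"dx":0.45,"dy":0.78,"dz":-0.28,"ax":-0.008,"ay":0.0336,"az":-0.08}]'
python3 - <<'E'
from h import *
for i in range(3): robot.read_camera("top")
p,R,s=cur();c=cam("wrist");w=robot.read_camera("wrist");np.savez("w4.npz",K=c[0],R=c[1],t=c[2],w=w);cv2.imwrite("pics/w4.png",cv2.convertScaleAbs(w,alpha=1.5))
print(p,s["eef_rot"],s["q"].round(1))
print("pred sleeve",proj(c,[[.525,.318,.046],[.525,.318,.006]]))
side=robot.read_camera("side");top=robot.read_camera("top");cv2.imwrite("pics/s4.png",side);cv2.imwrite("pics/t4.png",top)
E
```

```text
clock: 16.7
position: [0.4842, 0.309, 0.1919]
eef_rot: [180.0, -0.5, -159.8]
contact_force: [0.9, -1.1, 0.4]
grip_width: 0.0852
grip_force: 0.0
[0.48472137 0.30479577 0.19115552] [-179.9134388    -0.55194116 -160.20207394] [32.1 13.  -0.3 77.2  0.  12.3]
pred sleeve [[320.71128688 226.87142938]
 [320.91414547 213.1711383 ]]
```

```bash
python3 - <<'E'
import cv2,numpy as np
w=cv2.imread("pics/w4.png");s=cv2.imread("pics/s4.png")[120:260,190:350];t=cv2.imread("pics/t4.png")[160:280,235:320]
s=cv2.convertScaleAbs(cv2.resize(s,(274,240),interpolation=cv2.INTER_CUBIC),alpha=1.7);t=cv2.convertScaleAbs(cv2.resize(t,(247,300)),alpha=1.7)
o=np.zeros((560,800,3),np.uint8);o[:400,:640]=w;o[400:,:]=0
o=np.zeros((580,800,3),np.uint8);w=cv2.resize(w,(520,325));o[:325,:520]=w;o[:240,525:799]=s;o[245:545,525:772]=t
cv2.imwrite("pics/f4.png",o)
E
```

```text
(no output)
```

View pics/f4.png

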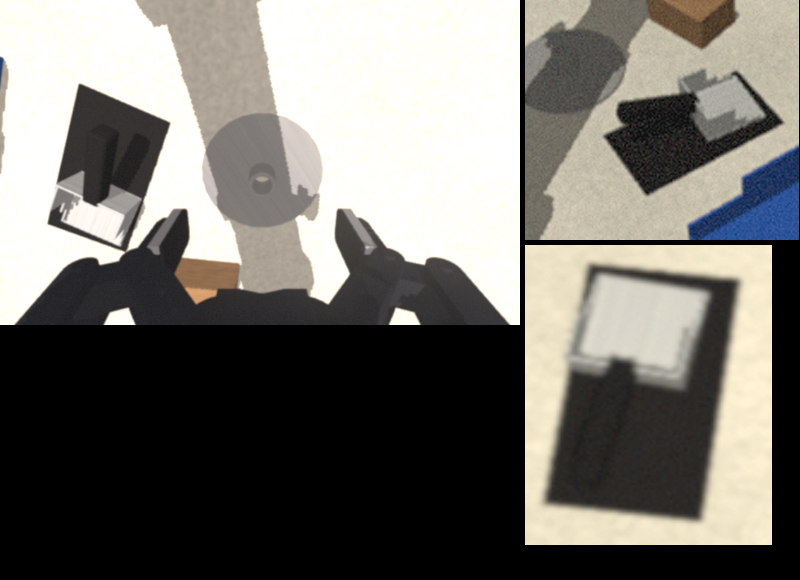

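The last picture shows the scoop lying flat on its mat as at the start. In the wrist image the lid's sleeve top is near (322,224), and its disc spans x 250–396 and y 139–279.

```bash
python3 - <<'E'
from h import *
np.set_printoptions(precision=4,suppress=True)
d=np.load("w4.npz");c=(d["K"],d["R"],d["t"]);w=d["w"]
print("sleeve",cast(c,(322.5,224),.046),"disc l/r/t/b",cast(c,[(250,209),(396,209),(323,139),(323,279)],.006))
g=cv2.cvtColor(w,cv2.COLOR_BGR2GRAY)
for y in range(196,244,3): print(y,g[y,296:350:3].tolist())
E
```

```text
sleeve [[0.5215 0.3186 0.046 ]] disc l/r/t/b [[0.5472 0.2416 0.006 ]
 [0.4919 0.3954 0.006 ]
 [0.4467 0.2922 0.006 ]
 [0.6036 0.3488 0.006 ]]
196 [82, 81, 82, 82, 83, 82, 83, 81, 83, 83, 82, 81, 83, 82, 84, 83, 83, 83]
199 [82, 83, 81, 83, 83, 82, 82, 83, 82, 80, 81, 81, 83, 83, 82, 85, 82, 84]
202 [82, 82, 82, 79, 81, 82, 76, 73, 72, 72, 71, 75, 82, 82, 82, 82, 84, 82]
205 [83, 81, 82, 82, 80, 74, 72, 73, 70, 72, 71, 72, 72, 79, 81, 83, 84, 83]
208 [83, 83, 82, 84, 76, 71, 72, 72, 71, 72, 72, 73, 72, 73, 81, 83, 82, 83]
211 [81, 83, 82, 81, 72, 72, 72, 71, 75, 75, 73, 72, 71, 71, 78, 82, 83, 83]
214 [80, 84, 83, 83, 71, 72, 77, 82, 84, 84, 83, 82, 73, 70, 77, 81, 81, 83]
217 [81, 81, 82, 80, 71, 81, 83, 86, 95, 96, 89, 83, 82, 77, 73, 82, 84, 83]
220 [82, 81, 81, 80, 80, 81, 84, 110, 109, 110, 110, 100, 81, 82, 77, 82, 83, 83]
223 [82, 81, 81, 80, 84, 79, 71, 80, 91, 96, 86, 75, 73, 83, 82, 80, 81, 84]
226 [79, 82, 80, 81, 85, 73, 70, 71, 73, 75, 72, 72, 72, 82, 83, 82, 81, 83]
229 [81, 80, 83, 80, 83, 71, 72, 71, 73, 73, 72, 70, 71, 79, 82, 83, 81, 81]
232 [81, 81, 82, 82, 85, 77, 71, 71, 73, 74, 74, 71, 73, 83, 83, 82, 83, 83]
235 [81, 82, 81, 83, 83, 82, 72, 71, 71, 73, 72, 71, 79, 84, 82, 84, 83, 82]
238 [83, 82, 81, 81, 82, 81, 82, 77, 75, 73, 74, 80, 83, 83, 83, 83, 84, 83]
241 [81, 83, 81, 82, 81, 81, 81, 82, 84, 84, 84, 82, 81, 84, 83, 83, 83, 84]
```

```bash
python3 - <<'E'
from h import *
p,R,s=cur();print(p);rel((.526,.320,.09),toolR(20,0),p,R);rel((.526,.320,.0145),toolR(20,0),p,R)
E
```

```text
[0.48483201 0.30385121 0.19158914]
 d [-0.2258, 0.0071, 0.5058] a [-0.0002, -0.0015, -0.0008] rows>=2.2
 d [-0.2293, 0.0076, 0.8833] a [-0.0002, -0.0015, -0.0008] rows>=3.7
```

```bash
python3 -m pendant '[{"dx":-0.226,"dy":0.007,"dz":0.5,"ax":0,"ay":-0.0015,"az":-0.0008},{"dx":-0.226,"dy":0.007,"dz":0.5,"ax":0,"ay":-0.0015,"az":-0.0008},{"dx":-0.226,"dy":0.007,"dz":0.5,"ax":0,"ay":-0.0015,"az":-0.0008},{"dx":-0.228,"dy":0.007,"dz":0.7,"ax":0,"ay":-0.0015,"az":-0.0008},{"dx":-0.228,"dy":0.007,"dz":0.8,"ax":0,"ay":-0.0015,"az":-0.0008}]'
python3 - <<'E'
from h import *
for i in range(3): robot.read_camera("top")
p,R,s=cur();print(p,s["contact_force"]);rel((.526,.320,.0145),toolR(20,0),p,R)
E
```

```text
clock: 17.5
position: [0.5252, 0.3198, 0.0299]
eef_rot: [-179.9, -0.1, -160.0]
contact_force: [-0.3, -0.6, -0.3]
grip_width: 0.0854
grip_force: 0.0
[0.52511958 0.32008205 0.03140206] [-0.31257909 -0.13725626  1.00299958]
 d [-0.0042, -0.0018, 0.0845] a [-0.0002, -0.0003, 0.0001] rows>=0.3
```

```bash
python3 -m pendant '[{"dx":-0.004,"dy":-0.001,"dz":0.05,"ax":0,"ay":0,"az":0},{"dx":-0.004,"dy":-0.001,"dz":0.083,"ax":0,"ay":0,"az":0},{"dx":-0.004,"dy":-0.001,"dz":0.083,"ax":0,"ay":0,"az":0}]'
python3 -m pendant '[{"dx":0,"dy":0,"dz":0,"ax":0,"ay":0,"az":0},{"dx":0,"dy":0,"dz":0,"ax":0,"ay":0,"az":0},{"dx":0,"dy":0,"dz":0,"ax":0,"ay":0,"az":0},{"dx":0,"dy":0,"dz":0,"ax":0,"ay":0,"az":0},{"dx":0,"dy":0,"dz":0,"ax":0,"ay":0,"az":0}]' 0 70
python3 -m pendant '[{"dx":0,"dy":0,"dz":-0.1,"ax":0,"ay":0,"az":0},{"dx":0,"dy":0,"dz":-0.5,"ax":0,"ay":0,"az":0},{"dx":0,"dy":0,"dz":-0.85,"ax":0,"ay":0,"az":0},{"dx":0,"dy":0,"dz":-0.85,"ax":0,"ay":0,"az":0},{"dx":0,"dy":0,"dz":-0.85,"ax":0,"ay":0,"az":0}]'
python3 - <<'E'
from h import *
for i in range(2): robot.read_camera("top")
c=cam("wrist");w=robot.read_camera("wrist");p,R,s=cur();print(p,s["eef_rot"],s["contact_force"]);cv2.imwrite("pics/w5.png",w);np.savez("w5.npz",K=c[0],R=c[1],t=c[2],w=w)
rel((.5015,-.340,.16),toolR(20,0),p,R)
E
```

```text
clock: 17.95
position: [0.5266, 0.3212, 0.0148]
eef_rot: [-180.0, 0.0, -159.9]
contact_force: [-0.1, 0.2, -1.4]
grip_width: 0.0853
grip_force: 0.0
clock: 18.45
position: [0.527, 0.3215, 0.0157]
eef_rot: [-180.0, 0.1, -159.9]
contact_force: [-0.1, -0.7, 5.4]
grip_width: 0.0348
grip_force: 69.7
clock: 18.95
position: [0.5291, 0.323, 0.1925]
eef_rot: [179.9, 0.7, -159.9]
contact_force: [1.1, 0.1, -2.7]
grip_width: 0.0344
grip_force: 70.8
[0.52616443 0.32119751 0.18355694] [-1.79938265e+02 -7.62066499e-02 -1.59886661e+02] [ 0.33022078 -0.35071422 -3.88461198]
 d [1.2525, -3.0618, 0.1227] a [-0.0002, -0.0002, 0.0003] rows>=13.2
```

```bash
python3 -m pendant '[{"dx":0.31,"dy":-0.76,"dz":0,"ax":0,"ay":0,"az":0},{"dx":0.31,"dy":-0.76,"dz":0,"ax":0,"ay":0,"az":0},{"dx":0.31,"dy":-0.76,"dz":0,"ax":0,"ay":0,"az":0},{"dx":0.31,"dy":-0.76,"dz":0,"ax":0,"ay":0,"az":0}]'
python3 -m pendant '[{"dx":0.31,"dy":-0.76,"dz":0,"ax":0,"ay":0,"az":0},{"dx":0.31,"dy":-0.76,"dz":0,"ax":0,"ay":0,"az":0},{"dx":0.31,"dy":-0.76,"dz":0,"ax":0,"ay":0,"az":0},{"dx":0.31,"dy":-0.76,"dz":0,"ax":0,"ay":0,"az":0}]'
python3 -m pendant '[{"dx":0.28,"dy":-0.68,"dz":0,"ax":0,"ay":0,"az":0},{"dx":0.28,"dy":-0.68,"dz":0,"ax":0,"ay":0,"az":0},{"dx":0.28,"dy":-0.68,"dz":0,"ax":0,"ay":0,"az":0},{"dx":0.28,"dy":-0.68,"dz":0,"ax":0,"ay":0,"az":0}]'
python3 - <<'E'
from h import *
np.set_printoptions(precision=4,suppress=True)
for i in range(4): robot.read_camera("top")
c=cam("wrist");w=robot.read_camera("wrist");p,R,s=cur();print(p,s["eef_rot"],s["q"].round(1));cv2.imwrite("pics/w6.png",w);np.savez("w6.npz",K=c[0],R=c[1],t=c[2],w=w,p=p)
print("pred rod tip/base/tub rim",proj(c,[[.5015,-.34,.128],[.5015,-.34,.005]]+[[.5015+.08*np.cos(a),-.34+.08*np.sin(a),.07] for a in np.arange(0,6.2,.785)]).round(0).tolist())
print("pred lid rim",proj(c,[[p[0]+.084*np.cos(a),p[1]+.084*np.sin(a),p[2]-.0095] for a in np.arange(0,6.2,.785)]).round(0).tolist())
top=robot.read_camera("top");cv2.imwrite("pics/t6.png",top)
rel((.5015,-.340,.165),toolR(20,0),p,R)
E
```

```text
clock: 19.5
position: [0.5185, 0.1531, 0.1821]
eef_rot: [-179.9, -0.3, -160.1]
contact_force: [-1.0, 0.5, -3.7]
grip_width: 0.0345
grip_force: 71.2
clock: 19.9
position: [0.513, -0.0103, 0.1826]
eef_rot: [-180.0, -0.2, -160.1]
contact_force: [-0.7, 0.9, -4.5]
grip_width: 0.0345
grip_force: 71.6
clock: 20.3
position: [0.5077, -0.1579, 0.1827]
eef_rot: [-180.0, -0.2, -160.2]
contact_force: [-0.1, 0.8, -3.6]
grip_width: 0.0344
grip_force: 71.9
[ 0.5086 -0.1523  0.1841] [ 179.959    -0.0615 -159.7952] [-16.7   8.1  -7.1  74.8  -0.  -36.9]
pred rod tip/base/tub rim [[39.0, 112.0], [146.0, 107.0], [90.0, 199.0], [160.0, 196.0], [201.0, 144.0], [189.0, 63.0], [119.0, 0.0], [34.0, 4.0], [-3.0, 71.0], [23.0, 151.0]]
pred lid rim [[275.0, 366.0], [379.0, 362.0], [459.0, 297.0], [471.0, 189.0], [384.0, 99.0], [247.0, 105.0], [169.0, 201.0], [190.0, 306.0]]
 d [0.3571, -0.8686, 0.0955] a [0.0001, -0.0002, 0.0006] rows>=3.8
```

```bash
python3 - <<'E'
from h import *
from scipy.optimize import least_squares
np.set_printoptions(precision=4,suppress=True)
d=np.load("w6.npz");c=(d["K"],d["R"],d["t"]);w=d["w"];p=d["p"]
g=cv2.GaussianBlur(cv2.cvtColor(w,cv2.COLOR_BGR2GRAY),(3,3),0).astype(np.float32)
def fit(ctr,r,z,angs,rad=np.arange(-.012,.0121,.0004)):
    P=[]
    for a in angs:
        u=np.array([np.cos(a),np.sin(a)]);X=np.c_[np.array(ctr)+np.outer(r+rad,u),np.full(len(rad),z)];q=proj(c,X)
        if (q<2).any() or (q[:,0]>637).any() or (q[:,1]>397).any():continue
        v=cv2.remap(g,q[:,0].astype(np.float32),q[:,1].astype(np.float32),cv2.INTER_LINEAR).ravel();dv=np.abs(np.gradient(v));i=dv.argmax()
        if dv[i]>2:P.append([*X[i,:2],np.degrees(a),rad[i]])
    P=np.array(P);f=least_squares(lambda v:np.hypot(P[:,0]-v[0],P[:,1]-v[1])-r,ctr,loss="soft_l1",f_scale=.0007);return f.x,len(P),np.median(abs(f.fun)),P
x,n,m,P=fit(p[:2],.084,p[2]-.0093,np.arange(0,6.28,.1));print("lid",x,x-p[:2],n,m);print(P[:,2:].round(4)[::2].tolist())
x,n,m,P=fit((.5015,-.34),.08,.07,np.arange(0,6.28,.1));print("tub",x,n,m);print(P[:,2:].round(4)[::2].tolist())
V=g[85:140,0:180];b=big(V<38,15)
for k in b:print("dark",cv2.minAreaRect(k),(k[:,0].min(0)+[0,85]).tolist(),(k[:,0].max(0)+[0,85]).tolist())
for y in(100,106,112,118,124):print(y,g[y,20:70:3].astype(int).tolist(),g[y,120:165:3].astype(int).tolist())
print("tip pts",proj(c,[[.5015,-.34,.128],[.5035,-.34,.128],[.5015,-.338,.128]]).round(1).tolist())
E
```

```text
lid [ 0.5068 -0.1526] [-0.0017 -0.0003] 49 0.000855385410497303
[[0.0, -0.0092], [11.4592, -0.0108], [22.9183, -0.01], [34.3775, -0.0112], [68.7549, -0.0116], [97.4028, -0.0], [108.862, 0.0056], [120.3211, -0.0004], [131.7803, -0.0004], [143.2394, 0.0004], [154.6986, 0.0008], [166.1578, 0.0012], [177.6169, 0.0012], [189.0761, 0.0012], [200.5352, 0.0012], [211.9944, 0.0012], [223.4535, 0.0008], [234.9127, 0.0004], [246.3719, 0.0004], [257.831, 0.012], [269.2902, 0.0068], [280.7493, -0.0008], [292.2085, -0.0016], [303.6676, -0.0016], [315.1268, -0.0004]]
tub [ 0.5006 -0.3396] 34 0.001926676103319959
[[0.0, -0.0032], [11.4592, 0.0008], [22.9183, 0.0008], [34.3775, 0.0008], [45.8366, 0.0096], [57.2958, -0.0056], [91.6732, -0.0028], [103.1324, 0.0004], [114.5916, -0.0], [126.0507, -0.0004], [137.5099, -0.0008], [148.969, 0.008], [160.4282, 0.0016], [315.1268, -0.004], [326.5859, -0.0036], [338.0451, -0.0032], [349.5043, -0.0028]]
100 [73, 73, 72, 73, 73, 73, 74, 73, 71, 65, 62, 61, 60, 61, 60, 60, 61] [75, 72, 64, 60, 60, 63, 65, 72, 73, 85, 91, 94, 93, 89, 85]
106 [72, 73, 73, 74, 74, 75, 75, 71, 66, 63, 60, 58, 54, 52, 50, 49, 50] [48, 48, 47, 48, 48, 48, 48, 47, 48, 48, 48, 51, 102, 101, 91]
112 [75, 74, 75, 75, 78, 83, 82, 82, 82, 71, 56, 55, 52, 50, 47, 44, 43] [43, 43, 44, 43, 44, 44, 44, 44, 43, 44, 44, 45, 103, 151, 152]
118 [75, 75, 74, 74, 75, 80, 82, 82, 82, 78, 50, 44, 46, 46, 45, 44, 43] [43, 43, 46, 50, 54, 62, 72, 78, 65, 69, 78, 88, 92, 127, 153]
124 [75, 76, 76, 73, 73, 74, 75, 72, 64, 51, 45, 43, 45, 43, 43, 43, 42] [150, 151, 151, 152, 152, 153, 153, 152, 108, 92, 92, 93, 92, 109, 150]
tip pts [[39.5, 112.0], [39.2, 115.1], [42.8, 113.2]]
```

```bash
python3 - <<'E'
from h import *
p,R,s=cur();print(p);rel((.5037,-.3385,.165),toolR(20,0),p,R)
E
```

```text
[ 0.50873911 -0.15223313  0.18449128]
 d [0.3456, -0.8652, 0.0975] a [0.0, -0.0001, 0.0006] rows>=3.7
```

```bash
python3 -m pendant '[{"dx":0.346,"dy":-0.865,"dz":0,"ax":0,"ay":0,"az":0.0005},{"dx":0.346,"dy":-0.865,"dz":0,"ax":0,"ay":0,"az":0.0005},{"dx":0.346,"dy":-0.865,"dz":0,"ax":0,"ay":0,"az":0.0005},{"dx":0.346,"dy":-0.865,"dz":0.09,"ax":0,"ay":0,"az":0.0005},{"dx":0.346,"dy":-0.865,"dz":0.09,"ax":0,"ay":0,"az":0.0005}]'
python3 - <<'E'
from h import *
for i in range(4): robot.read_camera("top")
p,R,s=cur();print(p,s["eef_rot"],s["contact_force"]);rel((.5037,-.3385,.155),toolR(20,0),p,R)
E
```

```text
clock: 21.1
position: [0.5028, -0.3424, 0.1643]
eef_rot: [180.0, -0.1, -160.2]
contact_force: [-0.6, 0.8, -3.8]
grip_width: 0.0346
grip_force: 72.3
[ 0.50380873 -0.33846541  0.16752973] [-1.79973806e+02  2.40539613e-02 -1.59961323e+02] [-0.159401    0.50921485 -2.81028288]
 d [0.0006, 0.0001, 0.0626] a [-0.0001, 0.0001, 0.0001] rows>=0.3
```

```bash
python3 -m pendant '[{"dx":0,"dy":0,"dz":0.06,"ax":0,"ay":0,"az":0},{"dx":0,"dy":0,"dz":0.1,"ax":0,"ay":0,"az":0},{"dx":0,"dy":0,"dz":0.14,"ax":0,"ay":0,"az":0},{"dx":0,"dy":0,"dz":0.14,"ax":0,"ay":0,"az":0}]'
python3 -m pendant '[{"dx":0,"dy":0,"dz":0.02,"ax":0,"ay":0,"az":0},{"dx":0,"dy":0,"dz":0.04,"ax":0,"ay":0,"az":0},{"dx":0,"dy":0,"dz":0.04,"ax":0,"ay":0,"az":0}]'
python3 - <<'E'
from h import *
p,R,s=cur();print(p,s["contact_force"],s["wrist_torque"])
E
```

```text
clock: 21.7
position: [0.5027, -0.3389, 0.1375]
eef_rot: [179.9, -0.1, -160.0]
contact_force: [-0.3, 1.3, -3.7]
grip_width: 0.0346
grip_force: 72.3
clock: 22.0
position: [0.5031, -0.3399, 0.1307]
eef_rot: [-180.0, -0.0, -160.1]
contact_force: [0.4, 0.6, -3.3]
grip_width: 0.0346
grip_force: 72.3
[ 0.50312578 -0.33986888  0.1307367 ] [ 0.40371666  0.60809302 -3.32893446] [ 0.01139723 -0.01582302 -0.03403072]
```

```bash
python3 -m pendant '[{"dx":0,"dy":0,"dz":0.05,"ax":0,"ay":0,"az":0},{"dx":0,"dy":0,"dz":0.09,"ax":0,"ay":0,"az":0},{"dx":0,"dy":0,"dz":0.09,"ax":0,"ay":0,"az":0}]'
python3 -m pendant '[{"dx":0,"dy":0,"dz":0.05,"ax":0,"ay":0,"az":0},{"dx":0,"dy":0,"dz":0.08,"ax":0,"ay":0,"az":0},{"dx":0,"dy":0,"dz":0.1,"ax":0,"ay":0,"az":0},{"dx":0,"dy":0,"dz":0.1,"ax":0,"ay":0,"az":0}]'
python3 - <<'E'
from h import *
for i in range(2): robot.read_camera("top")
p,R,s=cur();print(p,s["contact_force"],s["wrist_torque"])
E
```

```text
clock: 22.3
position: [0.5025, -0.3394, 0.1114]
eef_rot: [179.9, -0.1, -160.1]
contact_force: [0.7, 0.2, -2.7]
grip_width: 0.0349
grip_force: 72.3
clock: 22.7
position: [0.5029, -0.3397, 0.0924]
eef_rot: [180.0, -0.0, -160.1]
contact_force: [0.1, -0.2, -3.5]
grip_width: 0.0346
grip_force: 72.3
[ 0.50340096 -0.33995736  0.09331536] [-0.80234315 -0.1743271  -3.22556435] [-0.02679678 -0.01918381  0.01658869]
```

Underside at about 78 mm, no contact yet; lower the last 8 mm gently.

```bash
python3 -m pendant '[{"dx":0,"dy":0,"dz":0.015,"ax":0,"ay":0,"az":0},{"dx":0,"dy":0,"dz":0.03,"ax":0,"ay":0,"az":0},{"dx":0,"dy":0,"dz":0.037,"ax":0,"ay":0,"az":0},{"dx":0,"dy":0,"dz":0.037,"ax":0,"ay":0,"az":0},{"dx":0,"dy":0,"dz":0.037,"ax":0,"ay":0,"az":0}]'
python3 - <<'E'
from h import *
for i in range(2): robot.read_camera("top")
p,R,s=cur();print(p,s["contact_force"],s["wrist_torque"])
E
```

```text
clock: 23.3
position: [0.5034, -0.3399, 0.0858]
eef_rot: [-180.0, 0.0, -160.1]
contact_force: [-0.6, -0.2, -2.9]
grip_width: 0.0346
grip_force: 72.3
[ 0.50337344 -0.33995948  0.08586353] [ 0.02135138  0.63872194 -3.48060836] [-0.02189406  0.00182702 -0.02271258]
```

```bash
python3 -m pendant '[{"dx":0,"dy":0,"dz":0.006,"ax":0,"ay":0,"az":0},{"dx":0,"dy":0,"dz":0.01,"ax":0,"ay":0,"az":0},{"dx":0,"dy":0,"dz":0.01,"ax":0,"ay":0,"az":0},{"dx":0,"dy":0,"dz":0.01,"ax":0,"ay":0,"az":0}]'
python3 - <<'E'
from h import *
for i in range(2): robot.read_camera("top")
p,R,s=cur();print(p,s["contact_force"],s["wrist_torque"])
E
```

```text
clock: 23.8
position: [0.5035, -0.34, 0.0856]
eef_rot: [-179.9, 0.1, -160.1]
contact_force: [-3.1, 2.6, 7.5]
grip_width: 0.0344
grip_force: 73.3
[ 0.50347409 -0.34004131  0.08560478] [-3.3124096   2.90656907  7.40790405] [ 0.58347547  0.75078074 -0.02131581]
```

```bash
python3 -m pendant '[{"dx":0,"dy":0,"dz":-0.006,"ax":0,"ay":0,"az":0},{"dx":0,"dy":0,"dz":-0.006,"ax":0,"ay":0,"az":0},{"dx":0,"dy":0,"dz":-0.006,"ax":0,"ay":0,"az":0},{"dx":0,"dy":0,"dz":-0.006,"ax":0,"ay":0,"az":0},{"dx":0,"dy":0,"dz":-0.006,"ax":0,"ay":0,"az":0}]' 1 40
python3 -m pendant '[{"dx":0,"dy":0,"dz":-0.15,"ax":0,"ay":0,"az":0},{"dx":0,"dy":0,"dz":-0.4,"ax":0,"ay":0,"az":0},{"dx":0,"dy":0,"dz":-0.7,"ax":0,"ay":0,"az":0},{"dx":0,"dy":0,"dz":-0.7,"ax":0,"ay":0,"az":0}]'
python3 -m pendant '[{"dx":0.8,"dy":0.5,"dz":0,"ax":0,"ay":0,"az":0},{"dx":0.8,"dy":0.5,"dz":0,"ax":0,"ay":0,"az":0},{"dx":0.8,"dy":0.5,"dz":0,"ax":0,"ay":0,"az":0},{"dx":0.8,"dy":0.5,"dz":0,"ax":0,"ay":0,"az":0}]'
python3 - <<'E'
from h import *
from scipy.optimize import least_squares
np.set_printoptions(precision=4,suppress=True)
for n,ex in(("side",(.5015,-.34)),("top",(.5015,-.34))):
    im=robot.read_camera(n);im=robot.read_camera(n);c=cam(n);cv2.imwrite(f"pics/end_{n}.png",im)
    g=cv2.GaussianBlur(cv2.cvtColor(im,cv2.COLOR_BGR2GRAY),(3,3),0).astype(np.float32);rad=np.arange(-.014,.0141,.0005);P=[]
    for a in np.arange(0,6.28,.1):
        X=np.c_[np.array(ex)+np.outer(.084+rad,[np.cos(a),np.sin(a)]),np.full(len(rad),.076)];q=proj(c,X)
        if (q[:,1]>397).any():continue
        v=cv2.remap(g,q[:,0].astype(np.float32),q[:,1].astype(np.float32),cv2.INTER_LINEAR).ravel();P.append(X[np.abs(np.gradient(v)).argmax(),:2])
    P=np.array(P);f=least_squares(lambda v:np.hypot(P[:,0]-v[0],P[:,1]-v[1])-v[2],[*ex,.084],loss="soft_l1",f_scale=.0007);print(n,"lid rim",f.x,np.median(abs(f.fun)),len(P))
    H,S,V=cv2.split(cv2.cvtColor(im,cv2.COLOR_BGR2HSV))
    for k in big((H<25)&(S>105)&(V>75),30):
        q=cv2.minEnclosingCircle(k);print(np.round(q[0]),round(q[1],1),cast(c,q[0],.02)[0].round(3))
E
```

```text
clock: 24.4
position: [0.5034, -0.34, 0.0849]
eef_rot: [-180.0, 0.0, -160.1]
contact_force: [0.1, 0.8, -0.7]
grip_width: 0.0855
grip_force: 0.0
clock: 24.8
position: [0.505, -0.341, 0.2316]
eef_rot: [-179.5, 0.3, -160.1]
contact_force: [0.2, -0.2, 0.0]
grip_width: 0.0853
grip_force: 0.0
clock: 25.2
position: [0.3164, -0.2994, 0.2244]
eef_rot: [-180.0, -0.0, -160.1]
contact_force: [-1.0, -0.2, -0.1]
grip_width: 0.0855
grip_force: 0.0
side lid rim [ 0.502  -0.3413  0.0833] 0.000386113801173843 45
[460. 284.] 27.0 [ 0.73  -0.302  0.02 ]
[370. 236.] 10.0 [ 0.666 -0.102  0.02 ]
top lid rim [ 0.5022 -0.3384  0.0845] 0.0013838729254116305 63
[195. 152.] 29.4 [0.742 0.302 0.02 ]
[467. 169.] 22.8 [ 0.732 -0.308  0.02 ]
[56. 86.] 73.6 [0.888 0.64  0.02 ]
[371. 193.] 7.3 [ 0.666 -0.095  0.02 ]
[387. 195.] 7.3 [ 0.664 -0.132  0.02 ]
```

```bash
python3 -c "from plant import robot; print(robot.hand_in())"
```

```text
the job is handed in; nothing more can be done
None
```

I handed the job in at about 25 s: five feet are in the tub, two remain in the bin, the scoop is back flat on its mat, the lid sits flat on the tub's rim, and the tape roll and carton did not move.

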